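# Fire one shot of a spring impact tester

## Task

Run one impact test on the cream jar clamped in the tester: take the flat screwdriver from its block, use it to turn the slotted selector a full quarter turn clockwise (safe to test), and stand the screwdriver back in the block. Then pull the sprung striker arm back by its upright post until the sear catches, without hauling hard against the stop, and take your hand off so that it stays cocked by itself. Finally press the trigger pad down so that the arm flies free against the jar; leave the other things on the bench where they are.

Things in the scene. Friction and masses are not known exactly. Their poses are not given: they have to be found in the camera images.
- tester: Impact tester: grey plate 270 x 280 mm, 22 mm thick, fixed to the bench, origin on the bench under it. Its x and y are level, its front (towards the robot) is at -x. On it: a sprung steel striker arm with a black post, a clamped cream jar (lid top 66 mm above the bench) that the arm strikes, a trigger pad at the front and a slotted selector at its front right (-y).
- pivot (a point): Point on the striker arm's upright pivot axis, level with the arm's upper face, 66 mm above the bench. A hub of 18 mm radius rises 16 mm above it. Seen from the tester's axes it lies 60 mm to +x and 20 mm to -y of the tester's origin.
- post (a point): Middle of the free part of the black round upright post on the arm: 14 mm diameter, from the arm's top (66 mm above the bench) to 120 mm. This point is 97 mm above the bench, 115 mm out from the pivot axis. The arm is a level bar 22 mm wide, its end 150 mm from the pivot. The spring pushes the post clockwise seen from above, with about 5 N at rest, 10 N when cocked.
- striker (a joint): Arm angle: 0 at rest on the jar, growing as it is cocked by swinging the post counterclockwise (seen from above) about the pivot. A nose under the arm, adjusted differently every time, catches on the sear somewhere between 0.95 and 1.35 rad. Its ramp adds a few newtons just before; with the selector at safe the sear is locked and the arm cannot pass.
- stop: Solid steel stop, 14 x 8 mm, 28 mm high, fixed on the tester under the arm's path; origin under its centre. The arm's nose meets it about 0.15 rad (18 mm at the post) after the sear has caught: the pull on the post, till then under 18 N, rises suddenly. Let back from there, the arm settles on the sear and the pull on the post vanishes.
- trigger_pad (a point): Centre of the top of the steel trigger pad, 34 x 30 mm, at the front of the tester, 46 mm above the bench when up. It travels 9 mm straight down against a spring (3 to 6 N); about 6 mm frees the cocked arm, which swings away from the pad to the tester's +y side. Axes are the tester's.
- slot (a point): Middle of the slot mouth in the top of the round-based aluminium selector (top 32 x 26 mm, level, 50 mm above the bench). The slot runs along this point's x axis, is blind, 18 mm long, 5.2 mm wide and 8 mm deep, and turns with the selector.
- selector (a joint): Angle of the selector: 0 safe, 1.57 test (both at solid stops), growing clockwise seen from above; it starts between 0 and 0.2, needs about 0.05 N m to turn and stays where it is left.
- driver_handle (a point): Centre of the handle of a stubby flat screwdriver that stands upright, blade down, in its block; the handle is 24 x 24 mm square (faces along this point's x and y), 66 mm long, with a 34 mm disc 4 mm thick under it. z points up from blade to handle. The blade end lies 99 mm below this point; the blade is 12 mm wide along x and 3 mm thick along y. The driver weighs about 70 g.
- driver: The screwdriver; its origin is the middle of the blade end, z points up to the handle.
- block: Grey block 70 x 70 mm, 75 mm high, fixed on the bench, its origin under its centre, with one upright square through hole 17 mm wide in the middle of its top. The screwdriver's disc rests on the block's top, blade inside the hole: blade end 13 mm above the bench.
- lotion: Amber bottle, 44 mm diameter, 100 mm high, a bystander; origin under its centre.
- spare_cap: White jar cap, 42 mm diameter, 16 mm high, lying on the tester plate's right rear corner, a bystander.
- glass_jar: Small open glass jar, 60 mm diameter, a bystander.
- vial: Small vial, 32 mm diameter, 70 mm high, a bystander.
- cream: Closed white jar, 60 mm diameter, 50 mm high, a bystander.
- tonic: Green bottle, 50 mm diameter, 140 mm high, a bystander.
Not all that is in view belongs to the job. Several things look just like the block: the one meant starts nearest to the robot's base.

How it is judged:
By the outcome, as a careful person would: the job done as asked, in the order asked, and still so for the second after the job is handed in, with the robot touching nothing.
It also fails if it takes over 72 s, if anything falls off the work surface, if the arm or the gripper's body presses on something with over 40 N, if the wrist force passes 120 N, or if a joint passes its speed limit or range.

## Robot

A 6-joint arm with a two-finger parallel gripper is mounted at the origin on the work surface. World frame = base frame: x ahead of the robot, y to its left, z up, the work surface at z = 0. Lengths are in mm, angles in rad, forces in N, time in s.
With the tool pointing down it reaches from about 400 to 925 mm from the base axis. Payload 12.5 kg.
Tool frame: the origin (TCP) lies at the very end of the fingers, on their centre line; the grasp point (between the pads) lies 19 mm behind it; x points along the fingers, y is the direction in which the jaws open and shut, and the axes are right-handed (so a half turn about x gives the same grasp; the last joint's range is limited). The gripper opens to 95 mm and grips with 3 to 60 N. Pads are 20 mm wide; open, the fingers measure 119 mm over their backs; the gripper's body (75 mm by 180 mm) begins 59 mm behind the grasp point.
Start: joints at [1.237, 0.491, 1.559, -0, 1.092, -0.106], TCP at [141.128, 608.876, 214.661] pointing down, gripper open.
Joint ranges: [-3.1, 3.1], [-0.84, 2.19], [0.05, 2.79], [-1.13, 4.28], [0.06, 2.93], [-2.69, 2.69]. Speed limits (rad/s): [2.22, 2.22, 2.79, 3.14, 3.14, 3.14].

## Interface

Orientations are given as [roll, pitch, yaw] about the fixed x, y, z axes, in that order (R = Rz(yaw) Ry(pitch) Rx(roll)).
In Python, from cell import env, optics, job gives the robot as it stands.
- The arm moves only by the shell command python3 -m handwheel 'ROWS' [OPENING]. ROWS is JSON, a list of rows, each an object with "travel": the shift along the world's x, y, z in mm, a list of three; "roll": the turn about the world's z in degrees. In form: [{"travel": [dx, dy, dz], "roll": roll}, ...]. A call has 1 to 8 rows; each row is the pose to reach, as a shift and turn from the pose commanded when the call began; what a row does not reach only later rows make up. A row lasts 1/10 s, in which the tool goes at most 50 mm and 8.59 degrees, less where a joint would pass 70% of its speed; a pose out of reach is approached as far as the arm can. A call with a gripper value outside its range is refused whole. OPENING is the closure, from -1 (fully open) to 1 (shut), set as the call begins (- or left out, the last holds). The fingers move at their own pace and stop on an object; the grip force is fixed at half the most. Time passes only in rows, so rows that repeat a pose let the fingers close. It gives the time, the measured TCP pose, the force and the opening at its end, in the units of the state.
- env.state(): the state, without advancing time (a new reading comes with each control period).
- optics.read_camera(name): name is "scene" or "side" or "wrist"; returns the picture (400x640x3 uint8, red, green, blue); there is no depth.
- optics.camera_params(name): a dict with "fx", "fy", "cx", "cy" (pixels), "world_from_camera" (4x4, takes a point from camera to world coordinates). Camera axes: x right, y up, looking along -z (the intrinsics and any distortion apply to the point x, -y, -z); pixel columns grow to the right and rows downward; lengths in mm; the calibration is good to about 2 mm. A picture is of the moment at which its call begins: read the wrist's pose just before it. camera_params takes no time and is no camera call; for the wrist camera it gives the pose at the moment of the call.
- job.job_done(): hands the job in, once; it reports no verdict.
The state is a dict: "t": time; "joints": joint angles; "qvel": joint speeds; "tau": joint torques, N m; "eef_pos": TCP position; "tcp_rot": TCP orientation; "ft_force": force on the tool from outside, world axes, zero at the start; "moment": the same for the moment, N m; "opening": opening from 0.0 (shut) to 1.0 (fully open).
Only numpy, scipy, OpenCV 4.12 (cv2) and the standard library are available. Lean on these libraries where they do the work, as an engineer would, in place of code of your own. Each camera call takes 0.05 s, during which the arm holds its last target.

## Working session

There is one attempt and no reset: what is moved stays moved. The work goes in short steps, Python scripts to look and compute and a shell command to move; the robot and the scene stay as the last step left them, time stands still between calls to the robot, and variables do not carry over. Pictures are saved under pics/ and viewed, and the job is handed in when it is done.

```bash
ls; mkdir -p pics
python3 - <<'E'
from cell import env, optics, job
import cv2
print(env.state())
for n in ("scene","side","wrist"):
    p=optics.camera_params(n); print(n,p)
    im=optics.read_camera(n); cv2.imwrite(f"pics/{n}0.png",im[:,:,::-1])
E
```

```text
pics
{'t': 0.0, 'joints': array([ 1.23740148e+00,  4.91544246e-01,  1.55946506e+00, -1.81353852e-05,
        1.09168199e+00, -1.05599598e-01]), 'qvel': array([ 0.00170518,  0.00074924,  0.00014608,  0.00216393,  0.00016313,
       -0.00071175]), 'tau': array([ 1.83144781e-03, -6.12643647e+01, -2.58163923e+01,  6.93082390e-02,
        4.83112398e-02, -1.50392229e-04]), 'eef_pos': array([141.04432906, 608.62302425, 214.06588482]), 'tcp_rot': array([-1.66175679,  1.56969757, -1.88954367]), 'ft_force': array([0.17618947, 0.16280356, 0.89331951]), 'moment': array([-0.03821822,  0.00237968, -0.03658186]), 'opening': 1.0041593726680331}
scene {'fx': 397.16684892033084, 'fy': 397.16684892033084, 'cx': 320.45472429363315, 'cy': 200.31271548579136, 'world_from_camera': array([[ 8.68208422e-01, -3.35736807e-01,  3.65369584e-01,
         9.48725232e+02],
       [ 4.95994477e-01,  5.66025955e-01, -6.58486216e-01,
        -6.87533586e+02],
       [ 1.42693913e-02,  7.52924574e-01,  6.57952103e-01,
         7.67120664e+02],
       [ 0.00000000e+00,  0.00000000e+00,  0.00000000e+00,
         1.00000
[... 256 characters left out ...]
4553335e-01,  6.65202604e-01,
         6.40516941e+02],
       [ 8.45639467e-03,  7.81907386e-01,  6.23337252e-01,
         7.28438252e+02],
       [ 0.00000000e+00,  0.00000000e+00,  0.00000000e+00,
         1.00000000e+00]])}
wrist {'fx': 329.50775952743993, 'fy': 329.50775952743993, 'cx': 316.5408938002616, 'cy': 198.19799850647328, 'world_from_camera': array([[ 2.26090731e-01, -9.47068981e-01, -2.27910788e-01,
         7.77580435e+01],
       [ 9.74105810e-01,  2.19593510e-01,  5.38197143e-02,
         6.23574427e+02],
       [-9.23252057e-04, -2.34177361e-01,  9.72193454e-01,
         3.85277205e+02],
       [ 0.00000000e+00,  0.00000000e+00,  0.00000000e+00,
         1.00000000e+00]])}
```

View pics/scene0.png

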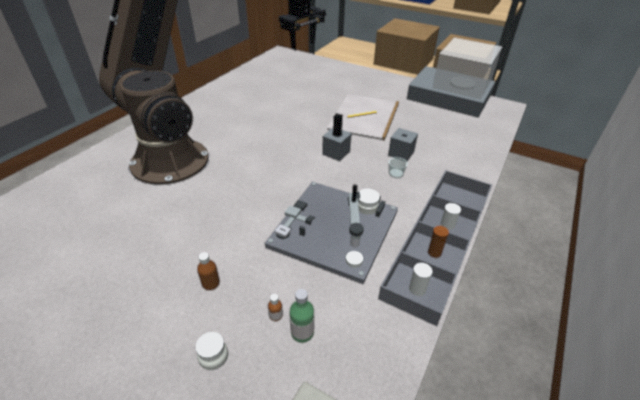

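View pics/side0.png

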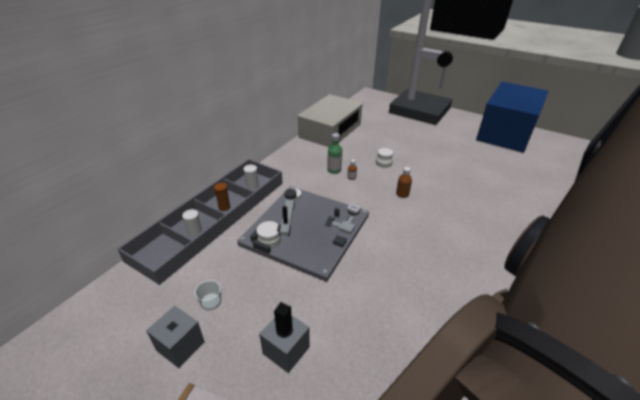

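View pics/wrist0.png

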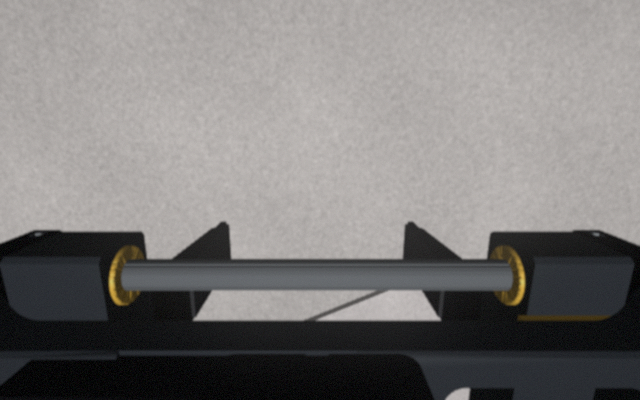

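The scene picture shows the tester plate around (333,228), the driver standing in its block at (337,135) and a decoy block at (403,143). The side picture shows the same block at (285,335). I'll enlarge these areas.

Run:
```python
import cv2
a=cv2.imread("pics/scene0.png"); b=cv2.imread("pics/side0.png")
cv2.imwrite("pics/c1.png",cv2.resize(a[175:285,255:405],None,fx=5,fy=5,interpolation=cv2.INTER_CUBIC))
cv2.imwrite("pics/c2.png",cv2.resize(b[180:285,230:380],None,fx=5,fy=5,interpolation=cv2.INTER_CUBIC))
cv2.imwrite("pics/c3.png",cv2.resize(a[100:180,300:420],None,fx=6,fy=6,interpolation=cv2.INTER_CUBIC))
cv2.imwrite("pics/c4.png",cv2.resize(b[270:380,200:330],None,fx=5,fy=5,interpolation=cv2.INTER_CUBIC))
```

```text
(no output)
```

View pics/c1.png

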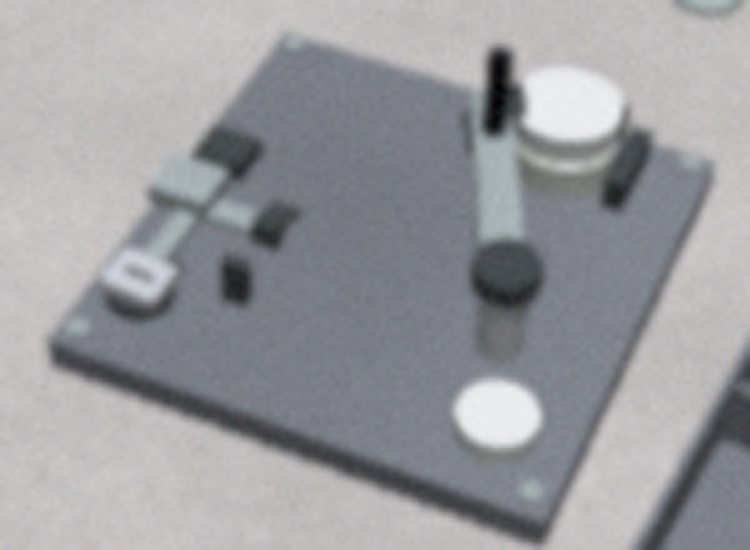

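View pics/c2.png

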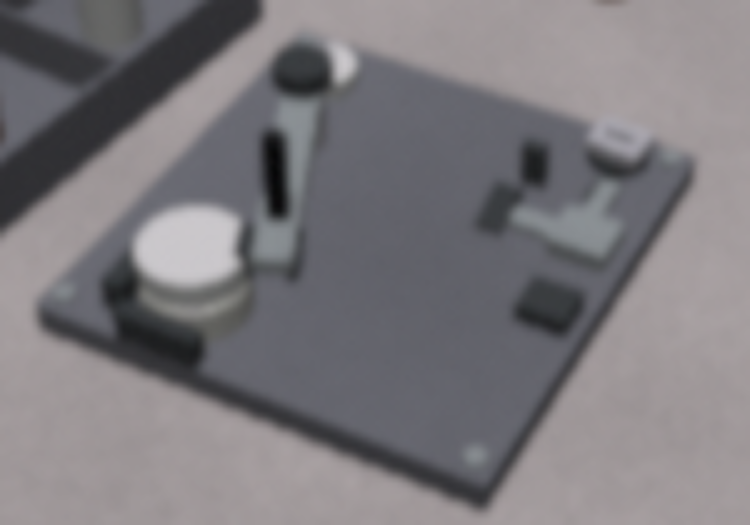

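View pics/c3.png

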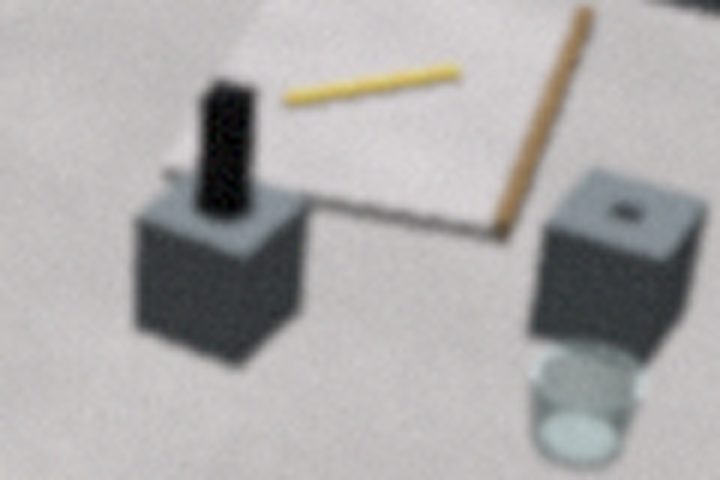

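View pics/c4.png

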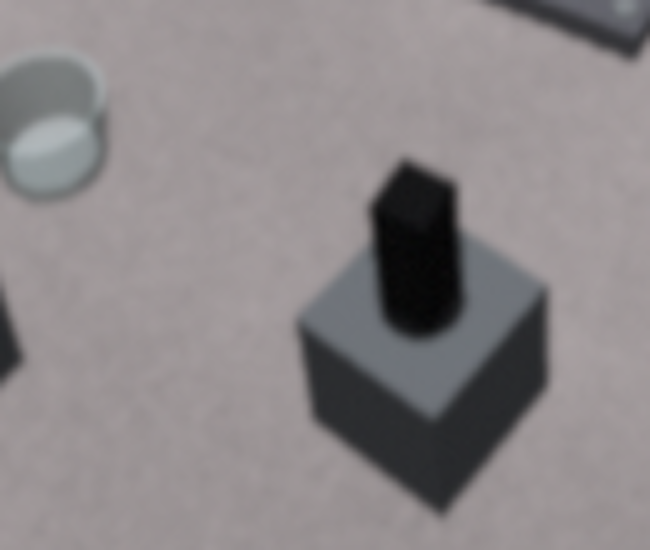

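```bash
cat > h.py <<'E'
import numpy as np, json
from cell import optics
def P(n): return optics.camera_params(n)
def ray(p,u,v):
    T=np.array(p["world_from_camera"]); d=np.array([(u-p["cx"])/p["fx"],-(v-p["cy"])/p["fy"],-1.])
    return T[:3,3],T[:3,:3]@d
def onz(p,u,v,z):
    o,d=ray(p,u,v); return (o+d*(z-o[2])/d[2])[:2]
def proj(p,X):
    T=np.array(p["world_from_camera"]); c=T[:3,:3].T@(np.asarray(X,float)-T[:3,3])
    return np.array([p["cx"]-p["fx"]*c[0]/c[2],p["cy"]+p["fy"]*c[1]/c[2]])
def crop(u,v,k,x0,y0): return (u+.5)/k-.5+x0,(v+.5)/k-.5+y0
E
python3 - <<'E'
from h import *
s,d=P("scene"),P("side")
C1=lambda u,v:crop(u,v,5,255,175); C2=lambda u,v:crop(u,v,5,230,180)
C3=lambda u,v:crop(u,v,6,300,100); C4=lambda u,v:crop(u,v,5,200,270)
def both(n,a,b,z):
    A=onz(s,*C1(*a),z) if a else None;B=onz(d,*C2(*b),z) if b else None; print(n,A,B)
both("FR",(52,345),(692,165),22)
both("FL",(285,36),(485,495),22)
both("RL",(713,170),(42,312),22)
both("RR",(545,525),(303,35),22)
both("slot",(140,274),(620,137),50)
both("pad",(188,180),(585,232),46)
both("hub",(507,262),(302,63),82)
both("posttop",(500,55),(272,135),120)
both("slotL",(125,266),(608,132),50)
both("slotR",(153,281),(632,141),50)
def blk(n,a,b,z):
    print(n,onz(s,*C3(*a),z) if a else None,onz(d,*C4(*b),z) if b else None)
blk("handle top",(229,88),(414,185),145)
blk("c front",(238,254),(547,288),75)
blk("c left",(136,218),(435,420),75)
blk("c right",(310,200),(298,322),75)
for n,a in (("r",(455,185)),("l",(371,207)),("back",(406,160)),("near",(438,232))): blk(n,None,a,145)
E
```

```text
FR [ 496.83437283 -157.77772325] [ 488.66864243 -143.64484872]
FL [470.00257005 118.13266715] [463.3958315  131.14564011]
RL [737.0426753  137.12089351] [726.12204906 151.82693248]
RR [ 760.27220067 -133.92287834] [ 754.15481619 -124.99520871]
slot [ 523.61260659 -115.64898765] [ 521.76262112 -112.59592636]
pad [503.98205177 -40.73841198] [501.72956765 -35.30531803]
hub [691.91857886 -43.50899676] [689.42972968 -37.75113866]
posttop [636.74409066  55.56118642] [636.36764446  59.94639586]
slotL [ 513.89207699 -114.77548922] [ 529.67833489 -112.86723923]
slotR [ 531.99886737 -116.43939268] [ 514.31433709 -113.11935312]
handle top [444.77103758 323.03284897] [447.21865486 319.93022343]
c front [475.57951154 281.40946398] [407.53511505 292.09284759]
c left [411.51973875 284.49609745] [412.25335934 360.35972772]
c right [484.29931936 349.82828217] [480.71244937 356.11620185]
r None [434.45509086 311.81561327]
l None [454.7777943  336.00958793]
back None [456.34385925 312.61682548]
near None [427.93201605 331.47014253]
```

Both cameras agree on the driver, at about (446, 321). I'll move the hand near it for a close look.

```bash
python3 -m handwheel '[{"travel":[45,-40,0],"roll":4},{"travel":[85,-77,5],"roll":8},{"travel":[125,-113,5],"roll":13},{"travel":[160,-146,5],"roll":13},{"travel":[195,-178,5],"roll":13},{"travel":[232,-212,5],"roll":13},{"travel":[269,-246,5],"roll":13},{"travel":[305,-278,5],"roll":13}]'
python3 -m handwheel '[{"travel":[19,-18,0],"roll":0},{"travel":[19,-18,0],"roll":0},{"travel":[19,-18,0],"roll":0}]'
python3 - <<'E'
from h import *
import cv2
from cell import env
p=P("wrist"); print(repr(p["world_from_camera"]))
im=optics.read_camera("wrist"); cv2.imwrite("pics/w1.png",im[:,:,::-1]); s=env.state(); print(s["t"],s["eef_pos"],s["tcp_rot"],s["ft_force"])
json.dump({k:np.array(v).tolist() for k,v in p.items()},open("pw1.json","w"))
E
```

```text
t: 0.95
eef_pos: [437.7, 337.8, 219.7]
tcp_rot: [2.169, 1.571, 2.168]
ft_force: [-0.1, 0.2, 0.0]
opening: 1.002
t: 1.25
eef_pos: [455.5, 321.3, 219.4]
tcp_rot: [-3.12, 1.57, -3.122]
ft_force: [0.0, 0.7, -0.4]
opening: 1.001
array([[ 2.50218425e-03, -9.72317178e-01, -2.33651544e-01,
         3.90524082e+02],
       [ 9.99996866e-01,  2.45158222e-03,  5.06998165e-04,
         3.21369967e+02],
       [ 7.98529465e-05, -2.33652080e-01,  9.72320266e-01,
         3.90593516e+02],
       [ 0.00000000e+00,  0.00000000e+00,  0.00000000e+00,
         1.00000000e+00]])
1.3 [454.97101463 321.78874464 219.4738758 ] [-3.10795662  1.5702012  -3.1089021 ] [-0.46723454  0.31605947  0.15964858]
```

View pics/w1.png

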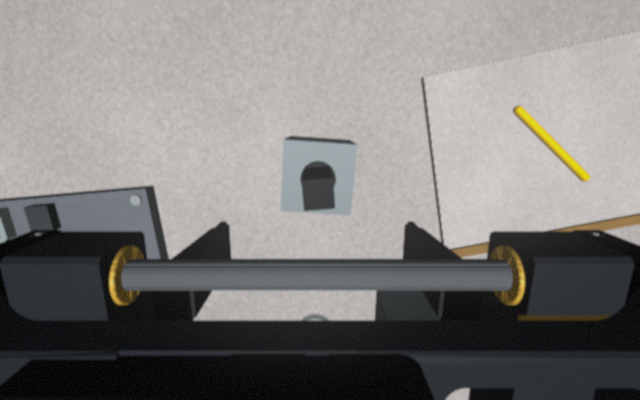

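The wrist picture shows the block at (283–356, 138–214) and the handle at about (318,188). I'll zoom in to get the handle's yaw and centre.

Run:
```python
import cv2
a=cv2.imread("pics/w1.png")[125:225,270:370]
a=cv2.convertScaleAbs(a,alpha=1.6,beta=0)
cv2.imwrite("pics/c5.png",cv2.resize(a,None,fx=6,fy=6,interpolation=cv2.INTER_CUBIC))
```

```text
(no output)
```

View pics/c5.png

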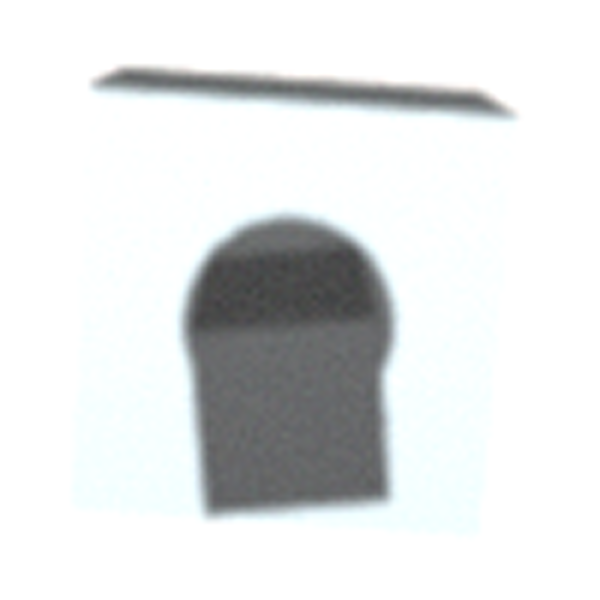

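Run:
```python
from h import *
p=json.load(open("pw1.json"))
C=lambda u,v:crop(u,v,6,270,125)
for z,l in ((145,[(194,330),(380,320),(389,498),(208,516)]),(75,[(93,86),(515,116),(478,535),(75,508)])):
    q=np.array([onz(p,*C(*a),z) for a in l]); print(q.round(1).tolist(),q.mean(0))
    e=np.roll(q,-1,0)-q; print(np.linalg.norm(e,axis=1),np.degrees(np.arctan2(e[:,1],e[:,0])))
```

```text
[[435.0, 310.2], [433.8, 333.7], [457.0, 335.0], [459.4, 311.7]] [446.31160056 322.64991095]
[23.46481408 23.25036098 23.42820005 24.38148588] [  92.97664059    3.37598292  -84.25719654 -176.49234718]
[[408.7, 291.6], [413.6, 358.2], [482.4, 353.8], [477.6, 287.0]] [445.55531869 322.63392773]
[66.70255816 68.9649039  66.96876607 69.00270694] [ 85.84112845  -3.67370493 -94.12503948 176.10499074]
```

```bash
python3 -m handwheel '[{"travel":[-9,1,0],"roll":4},{"travel":[-9,1,0],"roll":4},{"travel":[-9,1,0],"roll":4}]'
python3 - <<'E'
from h import *
from cell import env
for i in range(3): s=env.state();print(s["eef_pos"],s["joints"])
print(P("wrist")["world_from_camera"])
E
```

```text
t: 1.6
eef_pos: [445.9, 323.3, 219.8]
tcp_rot: [0.789, 1.57, 0.858]
ft_force: [-0.0, -0.5, -0.3]
opening: 1.0
[445.94060292 323.28722522 219.8225166 ] [ 5.07289283e-01  3.80001016e-01  1.73587390e+00  1.36195268e-04
  1.02539983e+00 -1.13246370e+00]
[445.94060292 323.28722522 219.8225166 ] [ 5.07289283e-01  3.80001016e-01  1.73587390e+00  1.36195268e-04
  1.02539983e+00 -1.13246370e+00]
[445.94060292 323.28722522 219.8225166 ] [ 5.07289283e-01  3.80001016e-01  1.73587390e+00  1.36195268e-04
  1.02539983e+00 -1.13246370e+00]
[[-6.86037548e-02 -9.69826408e-01 -2.33945000e-01  3.81003309e+02]
 [ 9.97643920e-01 -6.66051833e-02 -1.64425538e-02  3.18732124e+02]
 [ 3.64473256e-04 -2.34521828e-01  9.72110785e-01  3.90957450e+02]
 [ 0.00000000e+00  0.00000000e+00  0.00000000e+00  1.00000000e+00]]
```

```bash
python3 -m handwheel '[{"travel":[0,-1,-45],"roll":0},{"travel":[0,-1,-90],"roll":0},{"travel":[0,-1,-125],"roll":0},{"travel":[0,-1,-125],"roll":0}]'
python3 -m handwheel '[{"travel":[0,0,0],"roll":0},{"travel":[0,0,0],"roll":0},{"travel":[0,0,0],"roll":0},{"travel":[0,0,0],"roll":0},{"travel":[0,0,0],"roll":0},{"travel":[0,0,0],"roll":0}]' 1
```

```text
t: 2.0
eef_pos: [444.7, 320.8, 91.1]
tcp_rot: [-2.715, 1.564, -2.647]
ft_force: [1.4, 0.2, 0.3]
opening: 1.001
t: 2.6
eef_pos: [446.7, 321.5, 95.1]
tcp_rot: [0.555, 1.57, 0.624]
ft_force: [0.2, -0.0, -0.3]
opening: 0.551
```

```bash
python3 -m handwheel '[{"travel":[0,0,0],"roll":0},{"travel":[0,0,0],"roll":0},{"travel":[0,0,0],"roll":0},{"travel":[0,0,0],"roll":0},{"travel":[0,0,0],"roll":0},{"travel":[0,0,0],"roll":0}]'
```

```text
t: 3.2
eef_pos: [446.6, 321.4, 94.6]
tcp_rot: [2.661, 1.571, 2.73]
ft_force: [0.5, 1.1, -0.2]
opening: 0.254
```

```bash
python3 -m handwheel '[{"travel":[0,0,0],"roll":0},{"travel":[0,0,20],"roll":0},{"travel":[0,0,50],"roll":0},{"travel":[0,0,80],"roll":0},{"travel":[0,0,110],"roll":0},{"travel":[0,0,130],"roll":0},{"travel":[0,0,130],"roll":0}]'
python3 - <<'E'
from h import *
import cv2
from cell import env
a=optics.read_camera("scene")[:,:,::-1]; b=optics.read_camera("side")[:,:,::-1]
s=env.state(); print(s["t"],s["eef_pos"],s["ft_force"],s["opening"])
X=s["eef_pos"]; 
for n,im in(("scene",a),("side",b)):
    u,v=proj(P(n),[X[0],X[1],X[2]-60]); print(n,u,v)
    u,v=int(u),int(v); c=im[v-45:v+45,max(u-50,0):u+50]
    cv2.imwrite(f"pics/{n}1.png",cv2.resize(c,None,fx=6,fy=6,interpolation=cv2.INTER_CUBIC))
E
```

```text
t: 3.9
eef_pos: [447.3, 321.9, 227.1]
tcp_rot: [0.45, 1.566, 0.519]
ft_force: [-0.5, 0.1, -0.3]
opening: 0.252
4.0 [446.28328743 321.30041431 224.1308633 ] [-0.08742481  0.64336101 -1.66493296] 0.24934472041566907
scene 338.18032367377754 109.14101578103917
side 281.80124044946604 300.97179022743603
```

View pics/scene1.png

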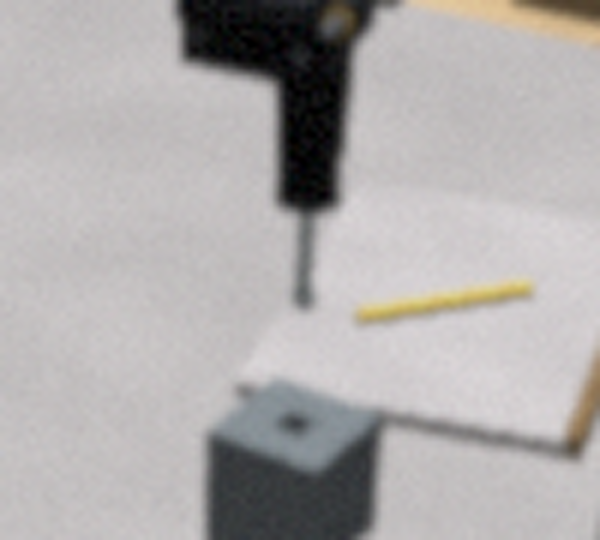

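View pics/side1.png

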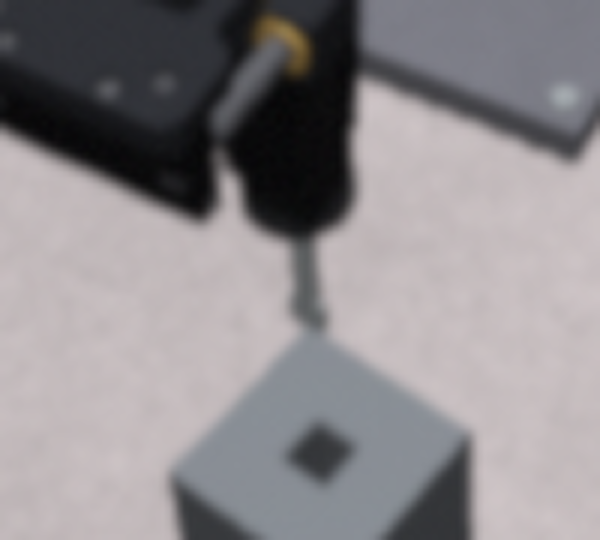

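Run:
```python
from h import *
import cv2
from cell import env
X=env.state()["eef_pos"]; outs=[]
for n in("scene","side"):
    im=optics.read_camera(n)[:,:,::-1].copy(); p=P(n)
    tip=np.array([446.7,322,224.1+19-99-0])
    u,v=proj(p,tip+[0,0,10]); u0,v0=int(u)-14,int(v)-14; k=13
    c=cv2.resize(im[v0:v0+28,u0:u0+28],None,fx=k,fy=k,interpolation=cv2.INTER_CUBIC)
    for yaw,col in ((4,(0,0,255)),(94,(0,255,0))):
        o=c.copy(); a=np.radians(yaw); ex=np.array([np.cos(a),np.sin(a),0]);
        pts=[tip+6*ex,tip-6*ex,tip-6*ex+[0,0,15],tip+6*ex+[0,0,15]]
        q=np.array([(proj(p,t)-[u0,v0]+.5)*k for t in pts]).astype(int)
        cv2.polylines(o,[q],True,col,1); outs.append(o)
cv2.imwrite("pics/tip.png",np.vstack([np.hstack(outs[:2]),np.hstack(outs[2:])])[:600*2]); 
a=cv2.imread("pics/tip.png"); cv2.imwrite("pics/tip.png",cv2.resize(a,(600,600)))
```

```text
(no output)
```

View pics/tip.png

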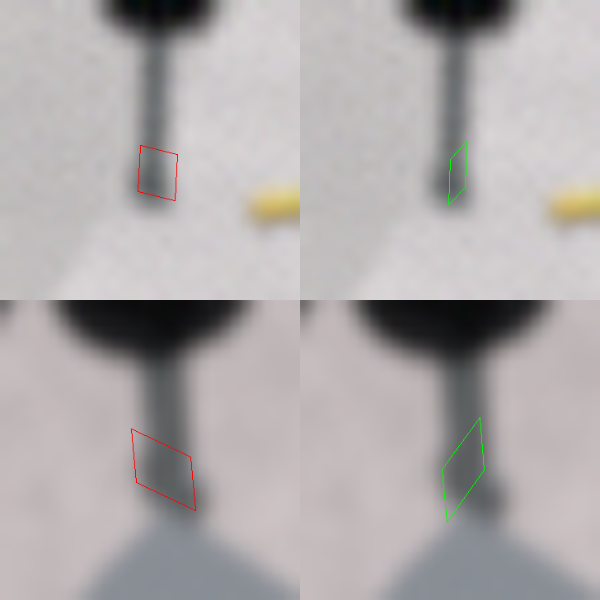

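The blade's width lies along yaw ≈4°, across the jaws. I'll carry it to the selector and keep the slot visible in the wrist view.

```bash
python3 -m handwheel '[{"travel":[8,-35,0],"roll":0},{"travel":[20,-80,0],"roll":-2},{"travel":[32,-125,0],"roll":-4},{"travel":[44,-170,0],"roll":-6},{"travel":[56,-215,0],"roll":-7},{"travel":[68,-260,0],"roll":-7},{"travel":[80,-305,0],"roll":-7},{"travel":[92,-350,0],"roll":-7}]'
python3 -m handwheel '[{"travel":[12,-45,0],"roll":0},{"travel":[23,-87,0],"roll":0},{"travel":[23,-87,0],"roll":0},{"travel":[23,-87,0],"roll":0},{"travel":[23,-87,0],"roll":0}]'
python3 - <<'E'
from h import *
import cv2
from cell import env
p=P("wrist"); im=optics.read_camera("wrist"); cv2.imwrite("pics/w2.png",im[:,:,::-1]); s=env.state(); print(s["t"],s["eef_pos"],s["joints"],s["ft_force"])
print(np.array(p["world_from_camera"]))
json.dump({k:np.array(v).tolist() for k,v in p.items()},open("pw2.json","w"))
E
```

```text
t: 4.9
eef_pos: [538.4, -30.5, 223.4]
tcp_rot: [2.951, 1.569, 2.898]
ft_force: [0.2, 0.5, -1.6]
opening: 0.251
t: 5.4
eef_pos: [561.1, -114.7, 223.9]
tcp_rot: [2.732, 1.569, 2.68]
ft_force: [0.6, 0.6, -0.5]
opening: 0.252
5.45 [ 561.20450352 -114.42859952  224.17562578] [-3.16555554e-01  4.07278033e-01  1.67708734e+00  2.41405506e-04
  1.05833855e+00 -1.83530589e+00] [-0.18693384 -0.58669313 -0.20546837]
[[ 5.30631198e-02 -9.71156405e-01 -2.32464068e-01  4.96397713e+02]
 [ 9.98590841e-01  5.17914350e-02  1.15749574e-02 -1.11400317e+02]
 [ 7.98553617e-04 -2.32750693e-01  9.72536106e-01  3.95099445e+02]
 [ 0.00000000e+00  0.00000000e+00  0.00000000e+00  1.00000000e+00]]
```

View pics/w2.png

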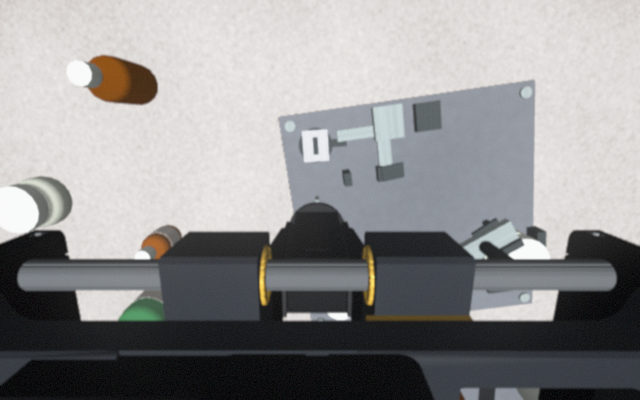

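The selector's white top with its slot is at (315,146), the trigger pad at (388,121) and the post near (495,250). The blade tip just shows above the disc at (317,198).

Run:
```python
import cv2
a=cv2.imread("pics/w2.png")
cv2.imwrite("pics/c6.png",cv2.resize(a[125:165,295:345],None,fx=14,fy=14,interpolation=cv2.INTER_CUBIC))
cv2.imwrite("pics/c7.png",cv2.resize(a[185:225,295:345],None,fx=14,fy=14,interpolation=cv2.INTER_CUBIC))
cv2.imwrite("pics/c8.png",cv2.resize(a[70:190,270:430],None,fx=5,fy=5,interpolation=cv2.INTER_CUBIC))
```

```text
(no output)
```

View pics/c6.png

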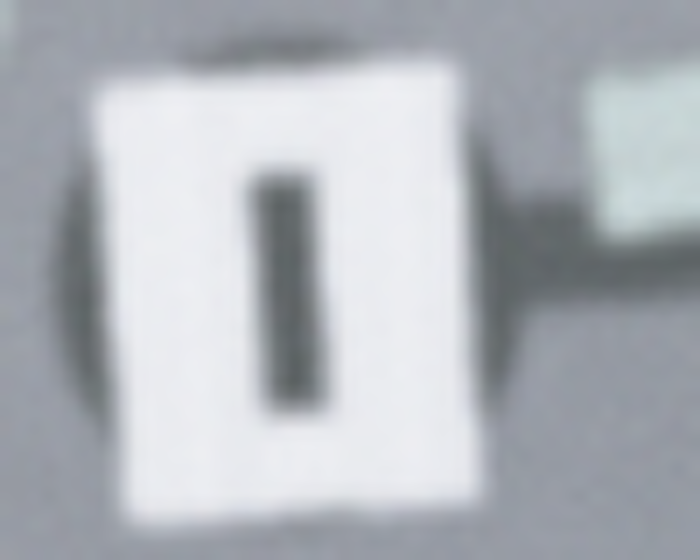

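View pics/c7.png

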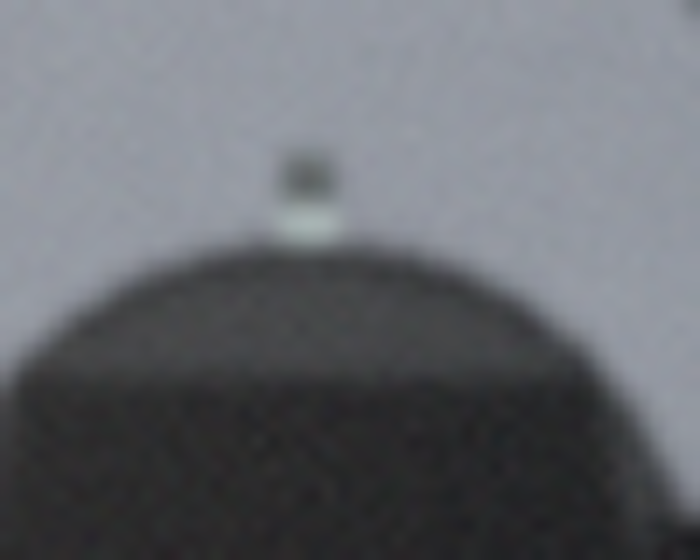

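View pics/c8.png

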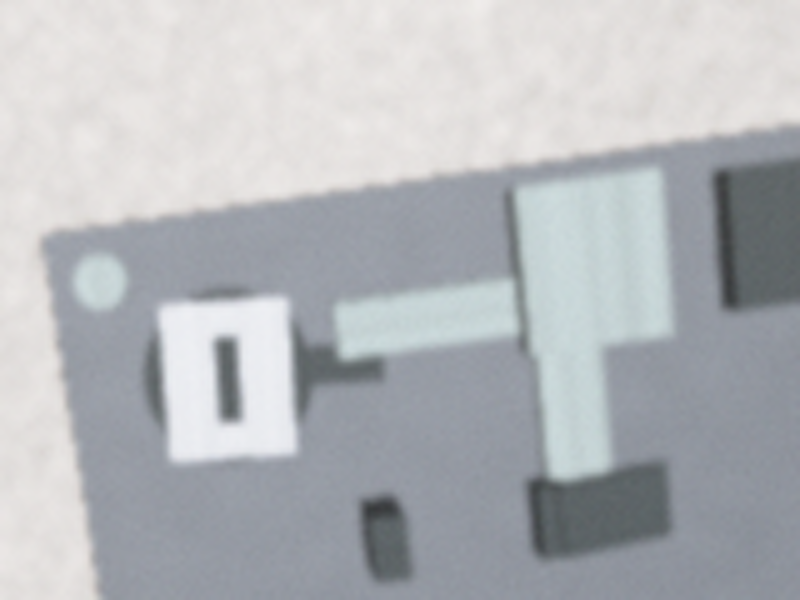

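Run:
```python
from h import *
p=json.load(open("pw2.json"))
C=lambda u,v:crop(u,v,14,295,125)
q=np.array([onz(p,*C(*a),50) for a in [(250,180),(312,178),(327,408),(268,412)]]); print(q.round(1).tolist(),q.mean(0))
a=q[:2].mean(0);b=q[2:].mean(0);print("slot yaw",np.degrees(np.arctan2(*(b-a)[::-1])),np.linalg.norm(b-a))
q=np.array([onz(p,*C(*a),50) for a in [(92,85),(460,62),(485,498),(128,520)]]); print("top",q.mean(0))
e=np.roll(q,-1,0)-q; print(np.linalg.norm(e,axis=1),np.degrees(np.arctan2(e[:,1],e[:,0])))
print("tip",onz(p,*crop(307,150,14,295,185),144))
# frame: front edge and pad
D=lambda u,v:crop(u,v,5,270,70)
q=np.array([onz(p,*D(*a),46) for a in [(515,187),(660,170),(672,335),(530,352)]]); print("pad",q.mean(0)); e=np.roll(q,-1,0)-q; print(np.linalg.norm(e,axis=1),np.degrees(np.arctan2(e[:,1],e[:,0])))
f=np.array([onz(p,278.5,117.5,22),onz(p,534,80.5,22)]);print(f,np.degrees(np.arctan2(*(f[1]-f[0])[::-1]))-90,np.linalg.norm(f[1]-f[0]))
print("blade dir expected",np.degrees(np.arctan2(-0.0530631,0.99859)))
```

```text
[[514.3, -116.4], [514.4, -111.8], [531.3, -111.6], [531.3, -116.0]] [ 522.81218799 -113.92113524]
slot yaw 1.0288969531400742 16.99346286935236
top [ 522.70721518 -113.76527467]
[27.01982304 32.02071775 26.78717414 32.03345665] [  90.46001279    0.7477761   -89.51704481 -178.83619681]
tip [ 554.04774273 -114.32290888]
pad [503.00917593 -37.12860245]
[29.62750979 33.41720387 29.6845019  33.56366563] [  93.43843088    4.68607978  -86.27652919 -175.41604932]
[[ 492.22956076 -152.77341445]
 [ 468.31923254  124.07805737]] 4.936112109193161 277.88206355040467
blade dir expected -3.041723773838579
```

```bash
python3 -m handwheel '[{"travel":[-37,0.8,0],"roll":3.7},{"travel":[-37,0.8,-30],"roll":3.7},{"travel":[-37,0.8,-65],"roll":3.7},{"travel":[-37,0.8,-82],"roll":3.7},{"travel":[-37,0.8,-82],"roll":3.7},{"travel":[-37,0.8,-82],"roll":3.7}]'
cat > look.py <<'E'
from h import *
import cv2,sys
from cell import env
tag=sys.argv[1]; X=[float(a) for a in sys.argv[2].split(",")]; h=int(sys.argv[3]) if len(sys.argv)>3 else 20
out=[]
for n in("scene","side"):
    im=optics.read_camera(n)[:,:,::-1]; u,v=proj(P(n),X); u,v=int(u),int(v)
    out.append(cv2.resize(im[v-h:v+h,u-h:u+h],(400,400),interpolation=cv2.INTER_CUBIC))
cv2.imwrite(f"pics/{tag}.png",np.hstack(out))
s=env.state(); print(s["t"],s["eef_pos"],s["ft_force"],s["moment"],s["opening"],s["joints"])
E
python3 look.py hov 522.8,-113.9,60
```

```text
t: 6.05
eef_pos: [524.8, -114.0, 143.2]
tcp_rot: [0.342, 1.571, 0.354]
ft_force: [0.2, -0.3, -0.4]
opening: 0.251
6.15 [ 525.0917708  -114.4500731   143.82871184] [ 0.02477155 -0.04653217 -0.69643624] [0.0365721  0.05017985 0.08021772] 0.2455695140669669 [-3.37586159e-01  4.54510473e-01  1.85363403e+00  1.28064873e-04
  8.31699171e-01 -1.92056546e+00]
```

View pics/hov.png

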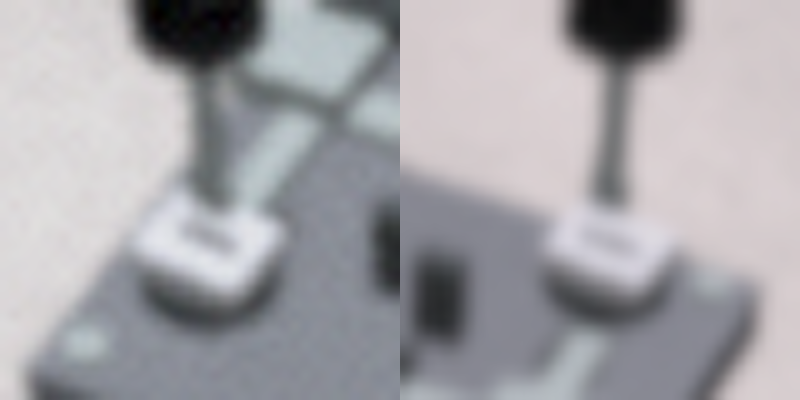

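```bash
python3 -m handwheel '[{"travel":[-0.5,0,-8],"roll":0},{"travel":[-0.5,0,-13],"roll":0},{"travel":[-0.5,0,-16],"roll":0},{"travel":[-0.5,0,-18],"roll":0},{"travel":[-0.5,0,-18],"roll":0},{"travel":[-0.5,0,-18],"roll":0}]'
```

```text
t: 6.75
eef_pos: [524.1, -114.8, 124.7]
tcp_rot: [1.029, 1.571, 1.04]
ft_force: [0.6, -0.1, 0.6]
opening: 0.255
```

```bash
python3 -m handwheel '[{"travel":[0,0,-1.5],"roll":0},{"travel":[0,0,-1.5],"roll":-4},{"travel":[0,0,-1.5],"roll":-10},{"travel":[0,0,-1.5],"roll":-17},{"travel":[0,0,-1.5],"roll":-24},{"travel":[0,0,-1.5],"roll":-31},{"travel":[0,0,-1.5],"roll":-38},{"travel":[0,0,-1.5],"roll":-45}]'; python3 look.py rot1 522.8,-113.9,60
```

```text
t: 7.55
eef_pos: [524.3, -115.0, 123.5]
tcp_rot: [0.096, 1.57, -0.683]
ft_force: [-2.0, -2.1, 2.3]
opening: 0.252
7.65 [ 524.2862749  -115.04340034  123.50018932] [-1.51731732 -2.20894517  2.58029443] [-0.60313836  0.23239987 -0.05248731] 0.25153112033484365 [-3.38928353e-01  4.82590572e-01  1.87368724e+00 -4.46991980e-04
  7.84313102e-01 -1.13381001e+00]
```

View pics/rot1.png

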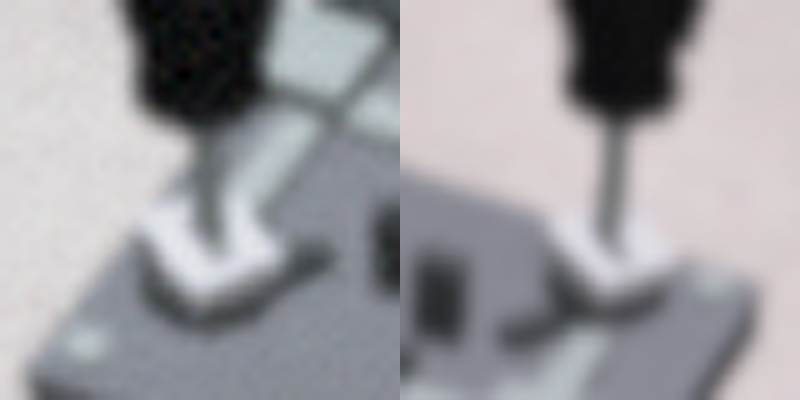

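```bash
python3 -m handwheel '[{"travel":[-0.5,0,0],"roll":-7},{"travel":[-0.5,0,0],"roll":-14},{"travel":[-0.5,0,0],"roll":-21},{"travel":[-0.5,0,0],"roll":-28},{"travel":[-0.5,0,0],"roll":-35},{"travel":[-0.5,0,0],"roll":-41},{"travel":[-0.5,0,0],"roll":-45},{"travel":[-0.5,0,0],"roll":-45}]'; python3 look.py rot2 522.8,-113.9,60
python3 -m handwheel '[{"travel":[0,0,0],"roll":-2},{"travel":[0,0,0],"roll":-4},{"travel":[0,0,0],"roll":-4}]'; python3 look.py rot3 522.8,-113.9,60
```

```text
t: 8.45
eef_pos: [523.2, -115.4, 123.5]
tcp_rot: [-0.508, 1.569, -2.065]
ft_force: [-3.6, -5.9, 4.6]
opening: 0.254
8.55 [ 523.17300242 -115.39697846  123.47126985] [-4.05379458 -5.40231566  4.72662382] [-1.50917441  1.06841186  0.01892355] 0.24649430168745148 [-3.39777063e-01  4.81848562e-01  1.87531742e+00 -1.76036189e-03
  7.84590791e-01 -3.54396376e-01]
t: 8.85
eef_pos: [523.1, -115.4, 123.5]
tcp_rot: [-0.577, 1.569, -2.202]
ft_force: [-3.6, -6.2, 4.5]
opening: 0.249
8.95 [ 523.08080308 -115.41207631  123.48337462] [-3.66324038 -4.90404374  5.70779329] [-1.52375439  1.25197748  0.08651444] 0.2547551192139322 [-0.3398199   0.48178164  1.87540793 -0.00187564  0.78472299 -0.28466492]
```

View pics/rot3.png

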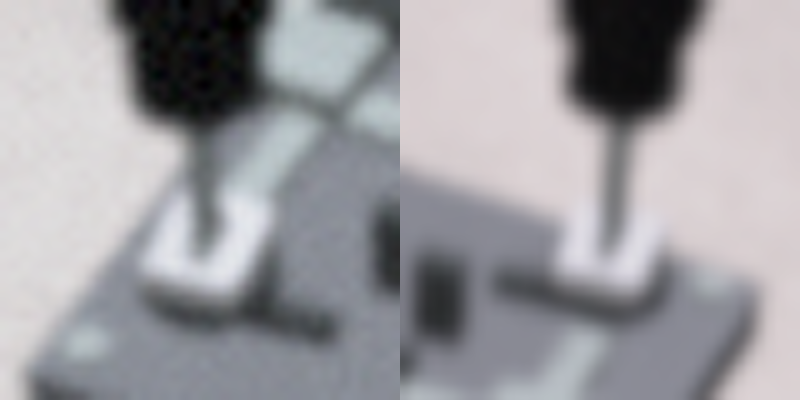

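```bash
python3 -m handwheel '[{"travel":[0,1,0.5],"roll":-1},{"travel":[0,1,0.5],"roll":-3},{"travel":[0,1,0.5],"roll":-3}]'; python3 look.py rot4 522.8,-113.9,60
python3 -m handwheel '[{"travel":[0,0,0],"roll":-1},{"travel":[0,0,0],"roll":-3},{"travel":[0,0,0],"roll":-3}]'; python3 look.py rot5 522.8,-113.9,60
```

```text
t: 9.25
eef_pos: [523.0, -114.4, 123.6]
tcp_rot: [-0.755, 1.569, -2.433]
ft_force: [-3.3, -5.5, 0.2]
opening: 0.254
9.35 [ 523.00328054 -114.33863419  123.55759914] [-3.29686925 -4.85364258 -0.06435533] [-1.52655698  0.91574299  0.02500135] 0.2535608284788044 [-3.37998960e-01  4.81460203e-01  1.87578016e+00 -1.77695947e-03
  7.85139782e-01 -2.30475701e-01]
t: 9.65
eef_pos: [523.0, -114.3, 123.6]
tcp_rot: [-0.74, 1.569, -2.471]
ft_force: [-2.9, -5.7, 0.7]
opening: 0.248
9.75 [ 522.98834061 -114.34422881  123.55574018] [-3.78216183 -5.26498491 -0.57387251] [-1.53842834  0.89602116  0.04219921] 0.24975829882482822 [-3.38014157e-01  4.81466839e-01  1.87577380e+00 -1.78807885e-03
  7.85200566e-01 -1.78097673e-01]
```

View pics/rot5.png

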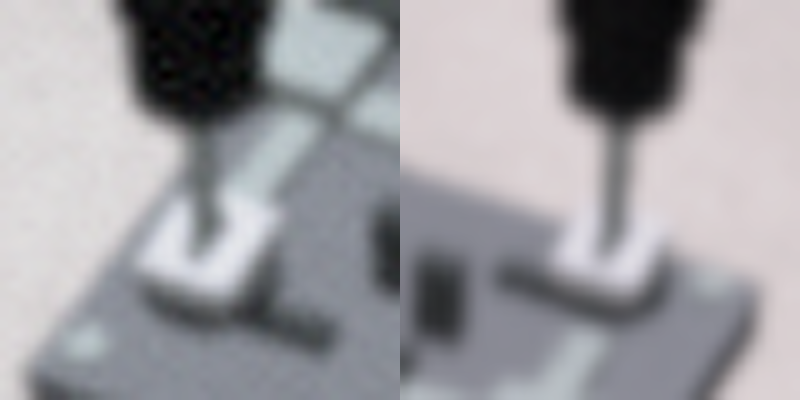

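```bash
python3 -m handwheel '[{"travel":[0,0,0],"roll":-2},{"travel":[0,0,0],"roll":-5},{"travel":[0,0,0],"roll":-5}]'
python3 - <<'E'
from h import *
import cv2
from cell import env
p=P("wrist"); im=optics.read_camera("wrist"); cv2.imwrite("pics/w3.png",im[:,:,::-1]); s=env.state(); print(s["t"],s["eef_pos"],s["joints"],s["ft_force"],s["moment"])
json.dump({k:np.array(v).tolist() for k,v in p.items()},open("pw3.json","w"))
u,v=map(int,proj(p,[522.8,-113.9,50]));print(u,v)
cv2.imwrite("pics/c9.png",cv2.resize(im[v-40:v+40,u-50:u+50,::-1],None,fx=7,fy=7,interpolation=cv2.INTER_CUBIC))
E
```

```text
t: 10.05
eef_pos: [523.0, -114.4, 123.5]
tcp_rot: [-0.674, 1.569, -2.492]
ft_force: [-2.3, -4.9, 0.2]
opening: 0.253
10.1 [ 522.96516024 -114.36048995  123.5636857 ] [-0.33800255  0.48145029  1.87577725 -0.00193987  0.78525543 -0.09053429] [-3.80128335 -5.7326907   0.55391431] [-1.5833664   0.97032183  0.09338582]
315 205
```

View pics/c9.png

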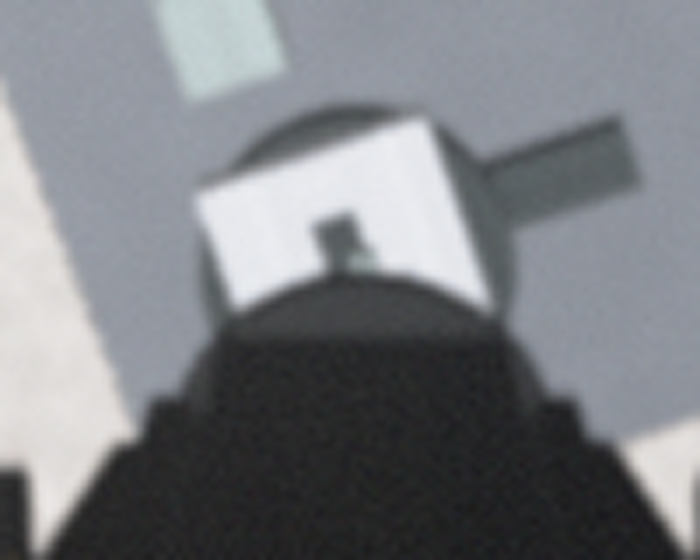

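Run:
```python
from h import *
p=json.load(open("pw3.json"))
C=lambda u,v:crop(u,v,7,265,165)
f=lambda a,z:onz(p,*C(*a),z)
def ang(a,b,z): d=f(b,z)-f(a,z); return np.degrees(np.arctan2(d[1],d[0]))
print("top edge",ang((197,193),(424,118),50),"right",ang((430,118),(492,306),50),"left",ang((197,197),(235,303),50))
print("plate edge",ang((5,85),(130,435),22))
print("pointer", ang((490,165),(617,120),30),ang((512,228),(640,185),30))
print(p["world_from_camera"][0][:2])
```

```text
top edge 4.421020054118736 right -85.86488808666101 left -85.78338385155978
plate edge -86.65572979474587
pointer 5.805899067958645 4.973988537306514
[0.9694816044902977, 0.2379633853337367]
```

The selector now reads −85.7° against the tester's +4.6°, so it is at the full quarter turn. I'll ease the twist off and lift out.

```bash
python3 -m handwheel '[{"travel":[0,0,0],"roll":7},{"travel":[0,0,0],"roll":14},{"travel":[0,0,0],"roll":14},{"travel":[0,0,4],"roll":14},{"travel":[0,0,12],"roll":14},{"travel":[0,0,40],"roll":14},{"travel":[0,0,80],"roll":14},{"travel":[0,0,110],"roll":14}]'
python3 -m handwheel '[{"travel":[0,0,0],"roll":0},{"travel":[0,0,0],"roll":0}]'
python3 - <<'E'
from h import *
import cv2
from cell import env
p=P("wrist"); im=optics.read_camera("wrist"); cv2.imwrite("pics/w4.png",im[:,:,::-1]); s=env.state(); print(s["t"],s["eef_pos"],s["joints"],s["ft_force"],s["moment"])
json.dump({k:np.array(v).tolist() for k,v in p.items()},open("pw4.json","w"))
e=s["eef_pos"]
for dz in (-80,19): print(proj(p,[e[0],e[1],e[2]+dz]))
E
python3 look.py tilt 523,-114,170 60
```

```text
t: 10.9
eef_pos: [523.9, -113.7, 236.4]
tcp_rot: [1.355, 1.569, -0.223]
ft_force: [0.0, -0.9, -1.2]
opening: 0.247
t: 11.1
eef_pos: [523.6, -113.6, 234.2]
tcp_rot: [1.352, 1.569, -0.225]
ft_force: [-0.6, -0.4, -1.7]
opening: 0.248
11.15 [ 523.22414493 -113.55639916  233.30279626] [-3.37185718e-01  3.43916854e-01  1.75390140e+00  1.60100972e-04
  1.04406699e+00 -3.30565335e-01] [-0.5011261   0.41998128 -1.80616553] [-0.07950388  0.07664023 -0.00597979]
[315.52473322 203.76870488]
[315.18683016 253.70644486]
11.25 [ 523.09643025 -113.56878003  232.57321717] [ 0.23160253 -1.33575353 -0.89320032] [-0.09025721  0.08680349 -0.04484592] 0.2532110675545705 [-3.37248681e-01  3.45145491e-01  1.75413225e+00  7.29108221e-05
  1.04423605e+00 -3.30805082e-01]
```

View pics/w4.png

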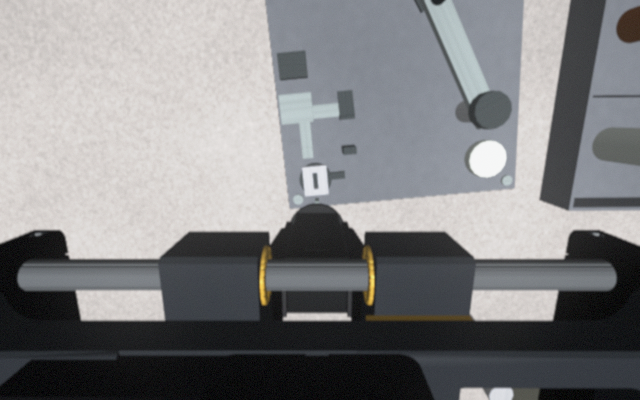

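View pics/tilt.png

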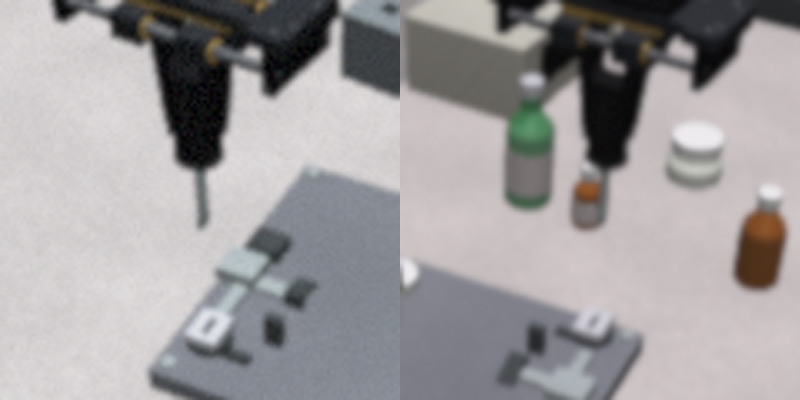

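```bash
python3 - <<'E'
from h import *
for n in("scene","side"):
    p=P(n);u,v=map(int,proj(p,[523,-114,170]))
    for z in (232.6-80,232.6-16): print(n,((proj(p,[523.1,-113.6,z])-[u-60,v-60]+.5)*400/120))
p=json.load(open("pw4.json"))
print("hub",onz(p,490,109,82),"tip",onz(p,317,198,153),"cap",onz(p,487,159,38))
E
python3 - <<'E'
import cv2
a=cv2.imread("pics/w4.png")
cv2.imwrite("pics/c10.png",cv2.resize(a[185:225,295:345],None,fx=14,fy=14,interpolation=cv2.INTER_CUBIC))
E
```

```text
scene [204.33001265 222.21579775]
scene [199.46522137 150.65246916]
side [201.1008657 222.2167544]
side [206.80945415 154.31139213]
hub [689.11835748 -40.47077978] tip [ 524.42189502 -108.94949172] cap [714.49524435 -93.31262287]
```

View pics/c10.png

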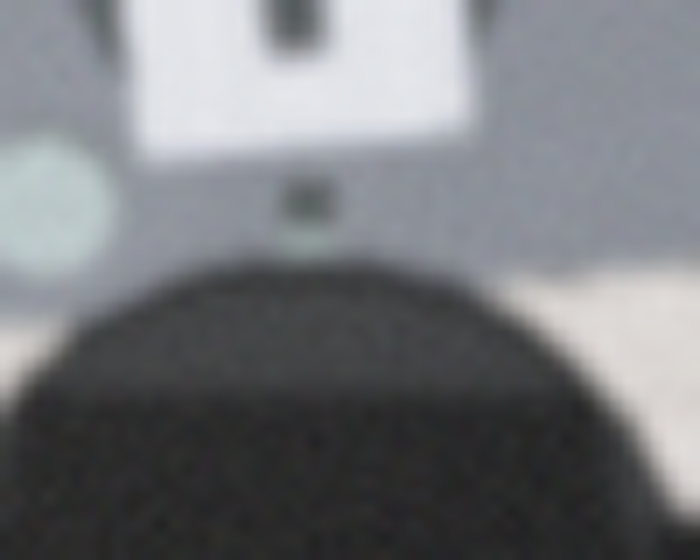

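```bash
python3 -m handwheel '[{"travel":[-6,35,0],"roll":-2},{"travel":[-14,80,0],"roll":-3.6},{"travel":[-22,125,0],"roll":-3.6},{"travel":[-30,170,0],"roll":-3.6},{"travel":[-38,215,0],"roll":-3.6},{"travel":[-46,260,0],"roll":-3.6},{"travel":[-54,305,0],"roll":-3.6},{"travel":[-62,350,0],"roll":-3.6}]'
python3 -m handwheel '[{"travel":[-10,55,0],"roll":0},{"travel":[-15,86,0],"roll":0},{"travel":[-15,86,-10],"roll":0},{"travel":[-15,86,-20],"roll":0},{"travel":[-15,86,-20],"roll":0},{"travel":[-15,86,-20],"roll":0}]'
python3 look.py blk 446,322,100 30
```

```text
t: 12.05
eef_pos: [460.7, 237.9, 232.7]
tcp_rot: [-1.102, 1.569, -2.742]
ft_force: [0.2, -0.1, -0.3]
opening: 0.255
t: 12.65
eef_pos: [446.8, 321.1, 213.2]
tcp_rot: [-0.89, 1.57, -2.531]
ft_force: [0.1, -0.7, -0.3]
opening: 0.252
12.75 [447.05916572 321.40439941 213.87839851] [-0.16515212  0.28461987 -0.50233046] [-0.03785874  0.01822801  0.02404529] 0.2493265434579391 [ 5.03398090e-01  3.86183200e-01  1.74370844e+00 -1.29580586e-04
  1.01145003e+00  5.73977424e-01]
```

View pics/blk.png

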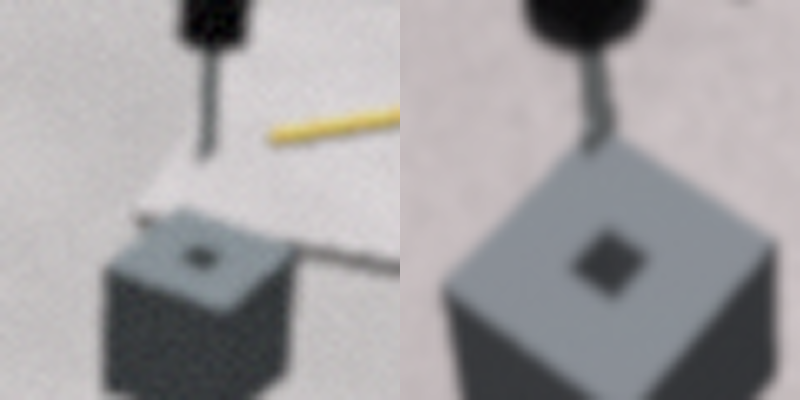

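Run:
```python
from h import *
for n,h,t in(("scene",(202,257),(205,153)),("side",(210,264),(198,140))):
    p=P(n);u,v=map(int,proj(p,[446,322,100])); f=lambda a:(a[0]*60/400-.5+u-30,a[1]*60/400-.5+v-30)
    print(n,"hole",onz(p,*f(h),75),"tip",onz(p,*f(t),133.9))
```

```text
scene hole [446.76174634 319.03367099] tip [447.02963606 316.38228638]
side hole [445.25057172 323.60145588] tip [446.34763421 322.71918159]
```

```bash
python3 -m handwheel '[{"travel":[-0.7,1.8,0],"roll":0},{"travel":[-0.7,1.8,-25],"roll":0},{"travel":[-0.7,1.8,-50],"roll":0},{"travel":[-0.7,1.8,-60],"roll":0},{"travel":[-0.7,1.8,-70],"roll":0},{"travel":[-0.7,1.8,-70],"roll":0}]'
python3 look.py blk2 446,322,90 30
```

```text
t: 13.35
eef_pos: [445.8, 323.9, 143.2]
tcp_rot: [-0.903, 1.57, -2.543]
ft_force: [0.7, 0.6, -0.5]
opening: 0.252
13.45 [446.18256152 324.23693389 144.29549441] [ 0.09011193  0.63640438 -0.31853547] [-0.10716697  0.04483201 -0.0261907 ] 0.2512543728082227 [ 5.08671533e-01  4.71668400e-01  1.81861787e+00 -6.18780807e-05
  8.50394655e-01  5.77716117e-01]
```

View pics/blk2.png

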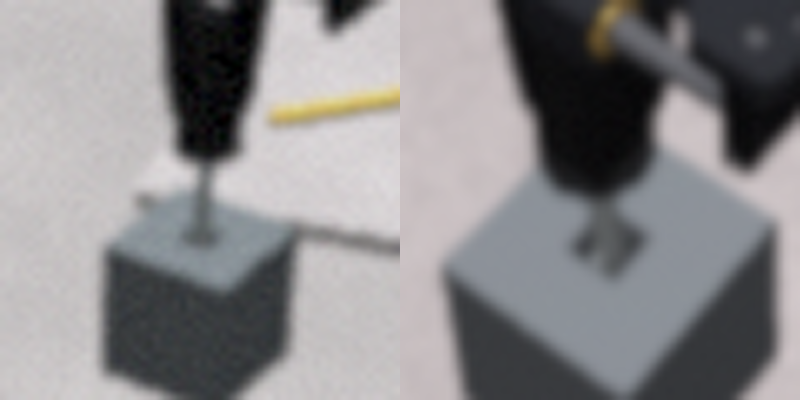

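The blade is in the hole with no contact force. Lowering the rest.

```bash
python3 -m handwheel '[{"travel":[0,-0.5,-15],"roll":0},{"travel":[0,-0.8,-30],"roll":0},{"travel":[0,-0.8,-40],"roll":0},{"travel":[0,-0.8,-46],"roll":0},{"travel":[0,-0.8,-46],"roll":0},{"travel":[0,-0.8,-46],"roll":0}]'
```

```text
t: 14.05
eef_pos: [446.1, 323.4, 98.1]
tcp_rot: [2.05, 1.57, 0.41]
ft_force: [-0.2, -0.5, -1.3]
opening: 0.253
```

```bash
python3 -m handwheel '[{"travel":[0,0,-1],"roll":0},{"travel":[0,0,-2],"roll":0},{"travel":[0,0,-3],"roll":0},{"travel":[0,0,-3],"roll":0},{"travel":[0,0,-3],"roll":0}]'; python3 look.py blk3 446,322,90 30
```

```text
t: 14.55
eef_pos: [445.9, 323.3, 94.7]
tcp_rot: [1.926, 1.571, 0.286]
ft_force: [0.2, 0.9, 0.0]
opening: 0.249
14.65 [445.90235135 323.30070649  94.73969377] [ 0.04923468  0.18538694 -0.83642951] [-0.04944873  0.07203895 -0.02532415] 0.2483616234575671 [ 5.07427369e-01  5.40958246e-01  1.86282291e+00 -7.37623861e-05
  7.37568281e-01  5.76440759e-01]
```

View pics/blk3.png

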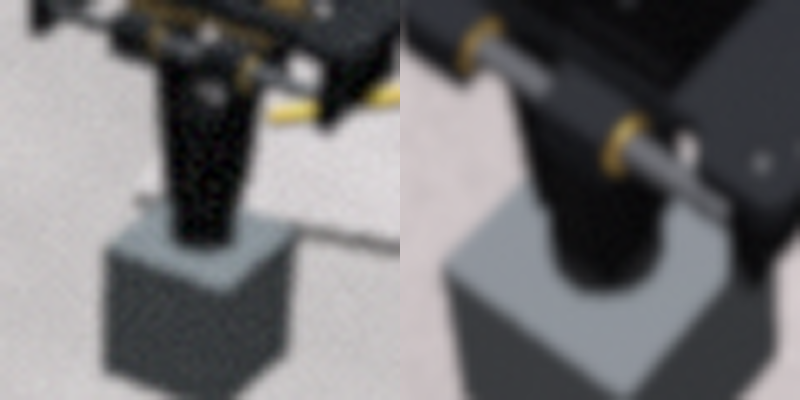

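```bash
python3 -m handwheel '[{"travel":[0,0,-1],"roll":0},{"travel":[0,0,-1.5],"roll":0},{"travel":[0,0,-1.5],"roll":0}]'
```

```text
t: 14.95
eef_pos: [445.9, 323.3, 94.6]
tcp_rot: [2.067, 1.57, 0.427]
ft_force: [-3.9, -3.6, 18.8]
opening: 0.248
```

```bash
python3 -m handwheel '[{"travel":[0,0,1],"roll":0},{"travel":[0,0,1],"roll":0}]'
python3 -m handwheel '[{"travel":[0,0,0],"roll":0},{"travel":[0,0,0],"roll":0},{"travel":[0,0,0],"roll":0},{"travel":[0,0,0],"roll":0},{"travel":[0,0,0],"roll":0},{"travel":[0,0,0],"roll":0},{"travel":[0,0,0],"roll":0}]' -0.6
```

```text
t: 15.15
eef_pos: [445.9, 323.3, 94.7]
tcp_rot: [2.076, 1.57, 0.436]
ft_force: [-1.4, -1.4, 8.5]
opening: 0.25
t: 15.85
eef_pos: [445.8, 323.2, 94.1]
tcp_rot: [-0.352, 1.571, -1.991]
ft_force: [1.0, -0.7, -0.7]
opening: 0.768
```

The driver is back in its block and the fingers are clear of it. I'll retreat and look at the post from above.

```bash
python3 -m handwheel '[{"travel":[0,0,20],"roll":0},{"travel":[0,0,60],"roll":0},{"travel":[0,0,105],"roll":0},{"travel":[10,-14,125],"roll":5},{"travel":[35,-48,130],"roll":12},{"travel":[60,-84,130],"roll":20},{"travel":[87,-122,130],"roll":28},{"travel":[114,-160,130],"roll":33}]'
python3 -m handwheel '[{"travel":[25,-35,0],"roll":0},{"travel":[50,-70,0],"roll":0},{"travel":[76,-105,0],"roll":0},{"travel":[76,-105,0],"roll":0},{"travel":[76,-105,0],"roll":0}]'
python3 - <<'E'
from h import *
import cv2
from cell import env
p=P("wrist"); im=optics.read_camera("wrist"); cv2.imwrite("pics/w5.png",im[:,:,::-1]); s=env.state(); print(s["t"],s["eef_pos"],s["joints"],s["ft_force"])
json.dump({k:np.array(v).tolist() for k,v in p.items()},open("pw5.json","w"))
E
python3 look.py drv 446,322,100 40
```

```text
t: 16.65
eef_pos: [560.6, 161.7, 224.4]
tcp_rot: [1.287, 1.57, 0.229]
ft_force: [-0.1, 1.5, 0.0]
opening: 0.795
t: 17.15
eef_pos: [635.9, 57.5, 223.6]
tcp_rot: [-2.322, 1.57, 2.896]
ft_force: [-0.1, 0.0, 0.0]
opening: 0.797
17.2 [635.44086326  58.41126792 223.84402999] [-1.18865857e-02  5.01805510e-01  1.51292997e+00  2.45056001e-04
  1.12760589e+00 -5.18558394e-01] [-0.23013727  0.25466842  0.51605975]
17.3 [635.28708911  59.24665399 224.26517882] [ 0.39662295 -0.89589531  0.34376647] [-0.07671853  0.0332869  -0.02583013] 0.7996422480966698 [-1.05528638e-02  5.01071776e-01  1.51305623e+00  1.92708467e-04
  1.12758229e+00 -5.18715666e-01]
```

View pics/w5.png

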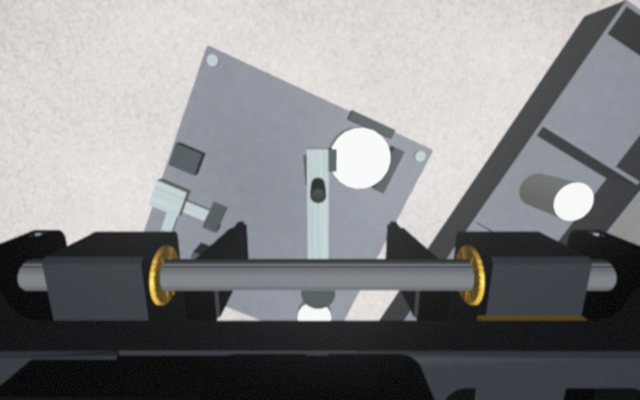

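View pics/drv.png

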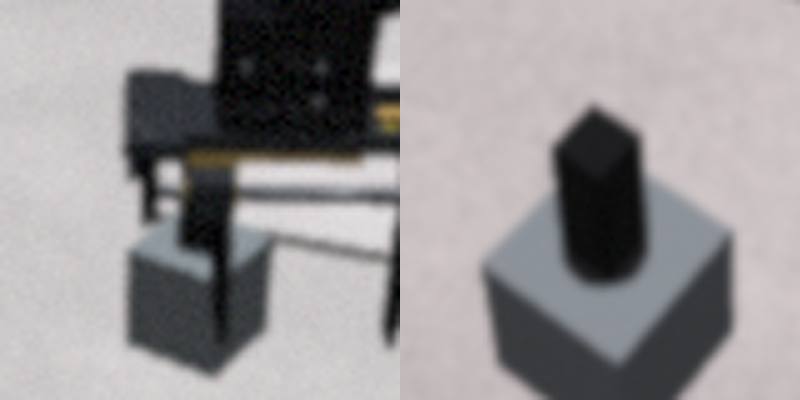

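The driver stands in its block with the disc seated. In the wrist view the post top is at (318,195), and the arm runs straight down the picture to the hub at (317,298).

Run:
```python
from h import *
p=json.load(open("pw5.json"))
post=onz(p,318,195,120); print("post",post,"base",onz(p,318,182,68))
piv=np.array([690,-40.5]); d=post-piv; print(np.linalg.norm(d),np.degrees(np.arctan2(d[1],d[0])))
print("arm axis",onz(p,317.5,150,66),onz(p,317.5,255,66)); a=onz(p,317.5,150,66)-onz(p,317.5,255,66); print(np.degrees(np.arctan2(a[1],a[0])))
R=np.array(p["world_from_camera"]); print("jaw yaw",np.degrees(np.arctan2(R[1,0],R[0,0])))
print("lid",onz(p,361,158,66))
```

```text
post [636.2191578   59.86083958] base [635.66119817  61.2417044 ]
113.86253602417617 118.18573443318066
arm axis [619.78488583  88.88172955] [673.89249383  -8.83554866]
118.97399506241204
jaw yaw 28.935009422946713
lid [661.57584632 102.93405931]
```

```bash
python3 -m handwheel '[{"travel":[0.7,1,-40],"roll":0},{"travel":[0.7,1,-85],"roll":0},{"travel":[0.7,1,-125],"roll":0},{"travel":[0.7,1,-142],"roll":0},{"travel":[0.7,1,-142],"roll":0}]'
python3 -m handwheel '[{"travel":[0,0,0],"roll":0},{"travel":[0,0,0],"roll":0},{"travel":[0,0,0],"roll":0},{"travel":[0,0,0],"roll":0},{"travel":[0,0,0],"roll":0},{"travel":[0,0,0],"roll":0},{"travel":[0,0,0],"roll":0}]' 0.5
python3 look.py cage 636,60,100 40
```

```text
t: 17.8
eef_pos: [634.9, 60.4, 79.9]
tcp_rot: [-2.098, 1.566, 3.123]
ft_force: [0.1, -0.6, 0.1]
opening: 0.8
t: 18.5
eef_pos: [636.6, 59.2, 82.3]
tcp_rot: [1.185, 1.571, 0.121]
ft_force: [-0.6, -0.8, -0.5]
opening: 0.282
18.6 [636.53249018  59.21895074  82.12436893] [-0.39356221  0.05605947  0.26205897] [-0.07273515  0.05443039  0.00946949] 0.25838233830890295 [-1.05173577e-02  6.58444025e-01  1.64464646e+00  5.04123336e-05
  8.38510118e-01 -5.17508099e-01]
```

View pics/cage.png

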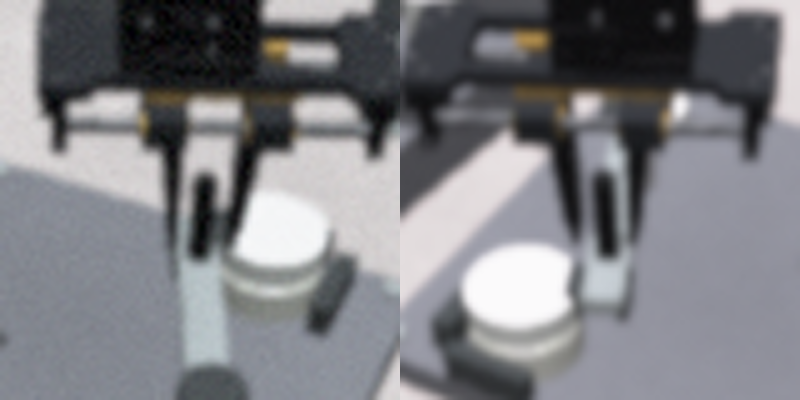

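```bash
cat > arc.py <<'E'
import sys,numpy as np
a0,*ds=map(float,sys.argv[1:])
f=lambda a:115*np.array([np.cos(np.radians(a)),np.sin(np.radians(a))])
for d in ds: print(d,(f(a0+d)-f(a0)).round(1).tolist())
E
python3 arc.py 118.5 5 10 15 20 25 30 35 40; echo; python3 arc.py 158.5 2 4 6 8 10 12
```

```text
5.0 [-8.6, -5.2]
10.0 [-16.7, -11.1]
15.0 [-24.3, -17.6]
20.0 [-31.3, -24.9]
25.0 [-37.6, -32.7]
30.0 [-43.2, -41.0]
35.0 [-48.0, -49.8]
40.0 [-52.1, -58.9]

2.0 [-1.4, -3.8]
4.0 [-2.7, -7.6]
6.0 [-3.8, -11.4]
8.0 [-4.8, -15.3]
10.0 [-5.7, -19.2]
12.0 [-6.4, -23.2]
```

```bash
python3 -m handwheel '[{"travel":[-8.6,-5.2,0],"roll":5},{"travel":[-16.7,-11.1,0],"roll":10},{"travel":[-24.3,-17.6,0],"roll":15},{"travel":[-31.3,-24.9,0],"roll":20},{"travel":[-37.6,-32.7,0],"roll":25},{"travel":[-43.2,-41,0],"roll":30},{"travel":[-48,-49.8,0],"roll":35},{"travel":[-52.1,-58.9,0],"roll":40}]'
cat > st.py <<'E'
from h import *
from cell import env
s=env.state(); e=s["eef_pos"]; d=e[:2]-[691,-40.5]; a=np.arctan2(d[1],d[0])
if a<0:a+=2*np.pi
F=s["ft_force"]; t=np.array([-np.sin(a),np.cos(a)])
print("t",round(s["t"],2),e.round(1),"r",round(np.hypot(*d),1),"ang",round(np.degrees(a),1),"d",round(np.degrees(a)-118.6,1),"Ftan",round(F[:2]@t,1),"Frad",round(F[:2]@[np.cos(a),np.sin(a)],1),"Fz",round(F[2],1),"op",round(s["opening"],3))
E
python3 st.py
```

```text
t: 19.4
eef_pos: [585.3, 0.7, 82.2]
tcp_rot: [0.72, 1.568, 0.357]
ft_force: [7.8, 6.7, -3.7]
opening: 0.252
t 19.4 [585.3   0.7  82.2] r 113.5 ang 158.7 d 40.1 Ftan -9.1 Frad -4.8 Fz -3.7 op 0.252
```

```bash
python3 -m handwheel '[{"travel":[-1.4,-3.8,0],"roll":2},{"travel":[-2.7,-7.6,0],"roll":4},{"travel":[-2.7,-7.6,0],"roll":4}]' >/dev/null; python3 st.py
python3 -m handwheel '[{"travel":[-1.1,-3.8,0],"roll":2},{"travel":[-2.1,-7.7,0],"roll":4},{"travel":[-2.1,-7.7,0],"roll":4}]' >/dev/null; python3 st.py
python3 arc.py 166.5 2 4; python3 arc.py 170.5 2 4;python3 arc.py 174.5 2 4;python3 arc.py 178.5 2 4;python3 arc.py 182.5 2 4; python3 arc.py 186.5 2 4; python3 arc.py 190.5 2 4
```

```text
t 19.7 [582.5  -6.9  82.2] r 113.6 ang 162.8 d 44.2 Ftan -8.1 Frad -2.7 Fz -2.8 op 0.249
t 20.0 [580.4 -14.5  82.2] r 113.6 ang 166.8 d 48.2 Ftan -8.6 Frad -2.6 Fz -1.2 op 0.25
2.0 [-0.9, -3.9]
4.0 [-1.6, -7.9]
2.0 [-0.6, -4.0]
4.0 [-1.0, -8.0]
2.0 [-0.3, -4.0]
4.0 [-0.5, -8.0]
2.0 [-0.0, -4.0]
4.0 [0.1, -8.0]
2.0 [0.2, -4.0]
4.0 [0.6, -8.0]
2.0 [0.5, -4.0]
4.0 [1.2, -7.9]
2.0 [0.8, -3.9]
4.0 [1.7, -7.8]
```

```bash
python3 -m handwheel '[{"travel":[-0.9,-3.9,0],"roll":2},{"travel":[-1.6,-7.9,0],"roll":4},{"travel":[-1.6,-7.9,0],"roll":4}]' >/dev/null; python3 st.py
python3 -m handwheel '[{"travel":[-0.6,-4,0],"roll":2},{"travel":[-0.6,-4,0],"roll":2}]' >/dev/null; python3 st.py
python3 -m handwheel '[{"travel":[-0.4,-4,0],"roll":2},{"travel":[-0.4,-4,0],"roll":2}]' >/dev/null; python3 st.py
python3 -m handwheel '[{"travel":[-0.3,-4,0],"roll":2},{"travel":[-0.3,-4,0],"roll":2}]' >/dev/null; python3 st.py
```

```text
t 20.3 [578.8 -22.3  82.2] r 113.7 ang 170.8 d 52.2 Ftan -8.8 Frad -3.4 Fz -1.7 op 0.251
t 20.5 [578.3 -26.2  82.3] r 113.6 ang 172.8 d 54.2 Ftan -8.4 Frad -2.8 Fz -2.1 op 0.251
t 20.7 [577.8 -30.   82.2] r 113.6 ang 174.7 d 56.1 Ftan -8.7 Frad -2.1 Fz -2.6 op 0.25
t 20.9 [577.5 -33.9  82.2] r 113.7 ang 176.7 d 58.1 Ftan -8.9 Frad -3.4 Fz -1.3 op 0.25
```

```bash
python3 -m handwheel '[{"travel":[-0.1,-4,0],"roll":2},{"travel":[-0.1,-4,0],"roll":2}]' >/dev/null; python3 st.py
python3 -m handwheel '[{"travel":[0,-4,0],"roll":2},{"travel":[0,-4,0],"roll":2}]' >/dev/null; python3 st.py
python3 -m handwheel '[{"travel":[0.1,-4,0],"roll":2},{"travel":[0.1,-4,0],"roll":2}]' >/dev/null; python3 st.py
```

```text
t 21.1 [577.3 -37.8  82.2] r 113.7 ang 178.7 d 60.1 Ftan -8.5 Frad -4.5 Fz -0.6 op 0.253
t 21.3 [577.3 -42.1  82.2] r 113.7 ang 180.8 d 62.2 Ftan -7.5 Frad -3.5 Fz -1.2 op 0.252
t 21.5 [577.4 -46.   82.2] r 113.7 ang 182.8 d 64.2 Ftan -7.3 Frad -3.9 Fz -1.1 op 0.25
```

```bash
python3 -m handwheel '[{"travel":[0.2,-3,0],"roll":1.5},{"travel":[0.2,-3,0],"roll":1.5}]' >/dev/null; python3 st.py
python3 -m handwheel '[{"travel":[0.2,-3,0],"roll":1.5},{"travel":[0.2,-3,0],"roll":1.5}]' >/dev/null; python3 st.py
python3 -m handwheel '[{"travel":[0.3,-3,0],"roll":1.5},{"travel":[0.3,-3,0],"roll":1.5}]' >/dev/null; python3 st.py
```

```text
t 21.7 [577.5 -48.8  82.2] r 113.8 ang 184.2 d 65.6 Ftan -9.4 Frad -5.2 Fz -1.1 op 0.248
t 21.9 [577.8 -51.9  82.2] r 113.8 ang 185.7 d 67.1 Ftan -9.2 Frad -4.1 Fz -1.2 op 0.248
t 22.1 [578.1 -54.8  82.2] r 113.8 ang 187.2 d 68.6 Ftan -9.7 Frad -5.3 Fz -0.6 op 0.248
```

```bash
python3 -m handwheel '[{"travel":[0.4,-3,0],"roll":1.5},{"travel":[0.4,-3,0],"roll":1.5}]' >/dev/null; python3 st.py
python3 -m handwheel '[{"travel":[0.5,-3,0],"roll":1.5},{"travel":[0.5,-3,0],"roll":1.5}]' >/dev/null; python3 st.py
```

```text
t 22.3 [578.4 -57.8  82.2] r 113.9 ang 188.7 d 70.1 Ftan -9.2 Frad -5.1 Fz 0.2 op 0.251
t 22.5 [579.  -60.7  82.2] r 113.9 ang 190.2 d 71.6 Ftan -9.7 Frad -6.6 Fz -1.2 op 0.253
```

```bash
python3 -m handwheel '[{"travel":[0.5,-3,0],"roll":1.5},{"travel":[0.5,-3,0],"roll":1.5}]' >/dev/null; python3 st.py
python3 -m handwheel '[{"travel":[0.6,-3,0],"roll":1.5},{"travel":[0.6,-3,0],"roll":1.5}]' >/dev/null; python3 st.py
```

```text
t 22.7 [579.5 -63.7  82.2] r 113.9 ang 191.8 d 73.2 Ftan -9.4 Frad -6.1 Fz -0.7 op 0.255
t 22.9 [580.1 -66.3  82.2] r 113.9 ang 193.1 d 74.5 Ftan -10.9 Frad -7.5 Fz -1.0 op 0.253
```

```bash
python3 -m handwheel '[{"travel":[0.4,-2,0],"roll":1},{"travel":[0.4,-2,0],"roll":1}]' >/dev/null; python3 st.py
python3 -m handwheel '[{"travel":[0.4,-2,0],"roll":1},{"travel":[0.4,-2,0],"roll":1}]' >/dev/null; python3 st.py
```

```text
t 23.1 [580.3 -66.7  82.1] r 113.8 ang 193.3 d 74.7 Ftan -22.7 Frad -10.2 Fz -0.5 op 0.251
t 23.3 [580.4 -66.9  82.1] r 113.7 ang 193.4 d 74.8 Ftan -34.8 Frad -14.1 Fz 1.6 op 0.254
```

The stop was reached at about 1.26 rad. I'll let it back straight away.

```bash
python3 -m handwheel '[{"travel":[-0.8,4,0],"roll":-2},{"travel":[-1.6,8,0],"roll":-4},{"travel":[-1.6,8,0],"roll":-4}]' >/dev/null; python3 st.py
python3 -m handwheel '[{"travel":[-0.8,4,0],"roll":-2},{"travel":[-1.4,8,0],"roll":-4},{"travel":[-1.4,8,0],"roll":-4}]' >/dev/null; python3 st.py
```

```text
t 23.6 [579.2 -61.9  82.2] r 113.8 ang 190.9 d 72.3 Ftan -10.2 Frad -6.1 Fz -0.3 op 0.251
t 23.9 [578.  -54.2  82.2] r 113.8 ang 186.9 d 68.3 Ftan -9.2 Frad -5.5 Fz -1.0 op 0.252
```

```bash
python3 -m handwheel '[{"travel":[-0.2,3,0],"roll":-1.5},{"travel":[-0.2,3,0],"roll":-1.5}]' >/dev/null; python3 st.py
python3 -m handwheel '[{"travel":[-0.2,3,0],"roll":-1.5},{"travel":[-0.2,3,0],"roll":-1.5}]' >/dev/null; python3 st.py
```

```text
t 24.1 [577.7 -51.4  82.2] r 113.8 ang 185.5 d 66.9 Ftan -9.8 Frad -4.9 Fz -0.6 op 0.249
t 24.3 [577.4 -48.6  82.2] r 113.8 ang 184.1 d 65.5 Ftan -9.3 Frad -4.7 Fz -2.0 op 0.254
```

```bash
python3 -m handwheel '[{"travel":[-0.2,3,0],"roll":-1.5},{"travel":[-0.2,3,0],"roll":-1.5}]' >/dev/null; python3 st.py
python3 -m handwheel '[{"travel":[-0.1,3,0],"roll":-1.5},{"travel":[-0.1,3,0],"roll":-1.5}]' >/dev/null; python3 st.py
```

```text
t 24.5 [576.7 -46.6  82.2] r 114.5 ang 183.0 d 64.4 Ftan 0.4 Frad -0.6 Fz -0.2 op 0.247
t 24.7 [576.5 -43.8  82.1] r 114.6 ang 181.7 d 63.1 Ftan 0.2 Frad 0.2 Fz -0.7 op 0.252
```

The pull has vanished, so the arm is on the sear. I'll open the hand and lift clear.

```bash
python3 -m handwheel '[{"travel":[0,0,0],"roll":0},{"travel":[0,0,0],"roll":0},{"travel":[0,0,0],"roll":0},{"travel":[0,0,0],"roll":0}]' 0
python3 -m handwheel '[{"travel":[0,0,15],"roll":0},{"travel":[0,0,50],"roll":0},{"travel":[0,0,95],"roll":0},{"travel":[0,0,130],"roll":0},{"travel":[0,0,130],"roll":0},{"travel":[0,0,130],"roll":0}]'
python3 look.py cocked 610,-20,60 55
python3 - <<'E'
from h import *
import cv2
p=P("wrist"); im=optics.read_camera("wrist"); cv2.imwrite("pics/w6.png",im[:,:,::-1])
json.dump({k:np.array(v).tolist() for k,v in p.items()},open("pw6.json","w"))
E
```

```text
t: 25.1
eef_pos: [576.6, -44.0, 82.2]
tcp_rot: [1.02, 1.571, 1.047]
ft_force: [-0.1, -0.4, -0.1]
opening: 0.486
t: 25.7
eef_pos: [576.5, -43.9, 212.5]
tcp_rot: [-0.13, 1.57, -0.103]
ft_force: [-0.5, -1.0, -1.6]
opening: 0.498
25.8 [576.00749058 -43.80853624 211.01537913] [-0.23077659 -0.31353145  0.74281519] [0.08805866 0.0465679  0.02007203] 0.497488291752452 [-1.90267914e-01  4.28075653e-01  1.68088397e+00  7.58566690e-05
  1.03450748e+00 -1.78811206e+00]
```

View pics/cocked.png

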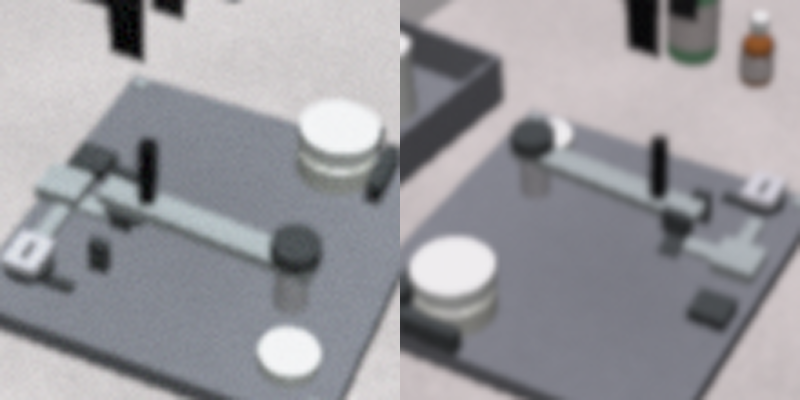

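View pics/w6.png

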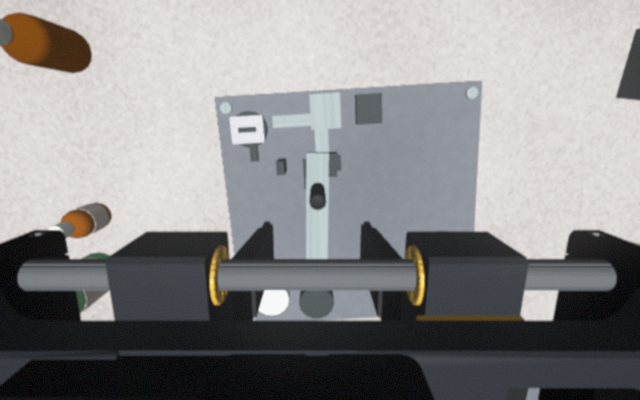

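The arm stays cocked alone. The pad shows at (325,111) in the wrist view, with the arm's end behind it at (318,155).

Run:
```python
import cv2
a=cv2.imread("pics/w6.png")
cv2.imwrite("pics/c11.png",cv2.resize(a[80:180,270:390],None,fx=6,fy=6,interpolation=cv2.INTER_CUBIC))
from h import *
p=json.load(open("pw6.json"))
print(onz(p,325.5,111.5,46),onz(p,318,153,66),onz(p,318,190,120))
```

```text
[503.47770511 -36.80389167] [542.4767668  -43.22474669] [567.11239595 -42.8051569 ]
```

View pics/c11.png

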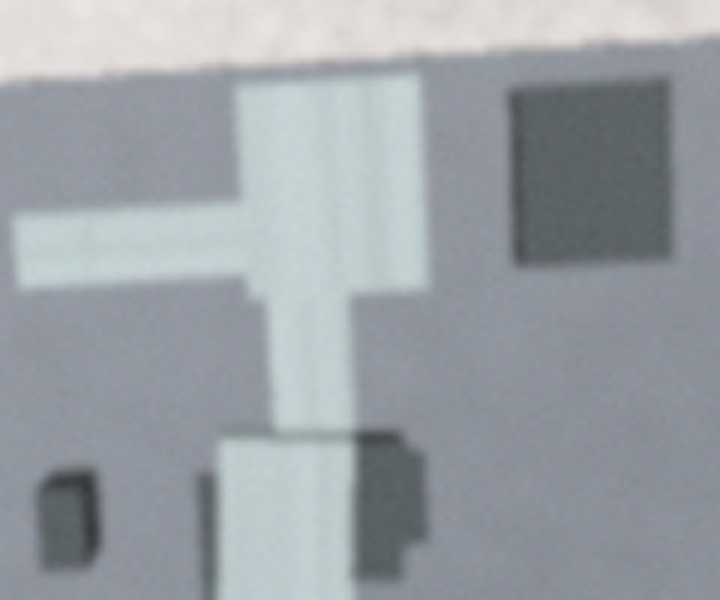

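```bash
python3 -m handwheel '[{"travel":[-35,4,0],"roll":0},{"travel":[-75,7,0],"roll":0},{"travel":[-75,7,-20],"roll":0},{"travel":[-75,7,-50],"roll":0},{"travel":[-75,7,-90],"roll":0},{"travel":[-75,7,-120],"roll":0},{"travel":[-75,7,-140],"roll":0},{"travel":[-75,7,-140],"roll":0}]' 1
python3 -m handwheel '[{"travel":[0,0,0],"roll":0},{"travel":[0,0,0],"roll":0}]'
python3 look.py pre 530,-38,70 40; python3 st.py
```

```text
t: 26.65
eef_pos: [499.8, -36.6, 69.1]
tcp_rot: [2.895, 1.564, 2.922]
ft_force: [-0.7, 0.1, 0.8]
opening: 0.004
t: 26.85
eef_pos: [502.0, -36.9, 72.9]
tcp_rot: [-0.157, 1.57, -0.13]
ft_force: [0.4, 0.1, 0.4]
opening: 0.004
26.95 [501.98398249 -36.91008278  73.1330429 ] [0.5356375  0.44053986 0.75303184] [0.01886377 0.06441425 0.05933253] 0.005995058674958833 [-2.04752918e-01  5.25565241e-01  1.99485275e+00  1.70656759e-04
  6.19502279e-01 -1.80278070e+00]
t 26.95 [502.  -36.9  73.1] r 189.1 ang 178.9 d 60.3 Ftan -0.5 Frad -0.5 Fz 0.8 op 0.006
```

View pics/pre.png

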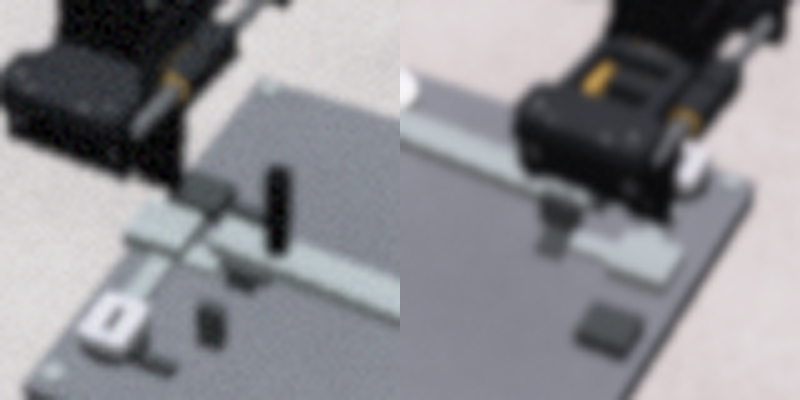

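```bash
python3 -m handwheel '[{"travel":[0,0,-12],"roll":0},{"travel":[0,0,-24],"roll":0},{"travel":[0,0,-28],"roll":0},{"travel":[0,0,-31],"roll":0},{"travel":[0,0,-34],"roll":0},{"travel":[0,0,-34],"roll":0}]'; python3 look.py press 600,0,66 60
```

```text
t: 27.55
eef_pos: [501.6, -36.9, 37.8]
tcp_rot: [2.774, 1.57, 2.801]
ft_force: [-0.2, -2.1, 6.0]
opening: 0.003
27.65 [501.51101283 -36.89348677  38.07817613] [-1.25319391 -1.18587779  4.75225145] [-0.17931965  0.11176408  0.01599894] 0.006462066264748047 [-2.04874706e-01  5.87539291e-01  2.01679265e+00  5.55865208e-05
  5.37477891e-01 -1.80277909e+00]
```

View pics/press.png

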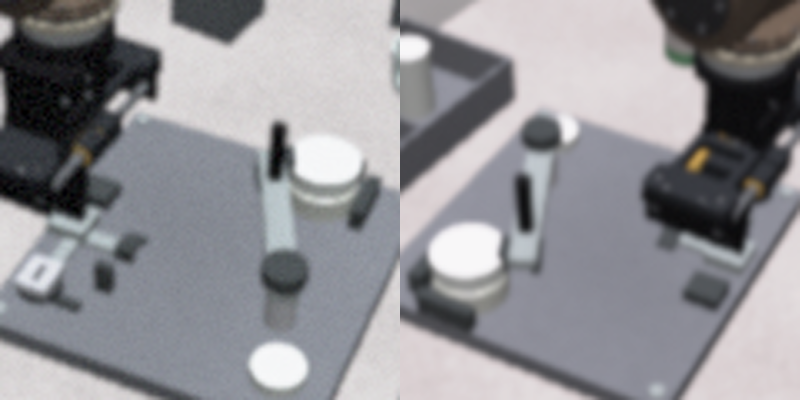

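The arm flew free and lies against the jar. I'll lift off and take a last check.

```bash
python3 -m handwheel '[{"travel":[0,0,15],"roll":0},{"travel":[0,0,50],"roll":0},{"travel":[-10,0,90],"roll":0},{"travel":[-20,0,130],"roll":0},{"travel":[-20,0,150],"roll":0},{"travel":[-20,0,150],"roll":0},{"travel":[-20,0,150],"roll":0}]'
python3 - <<'E'
from h import *
import cv2
from cell import env
im=[optics.read_camera(n)[:,:,::-1] for n in("scene","side")]
cv2.imwrite("pics/fin.png",np.hstack([cv2.resize(im[0][90:370,170:500],(396,336)),cv2.resize(im[1][120:400,110:440],(396,336))]))
s=env.state();print(s["t"],s["eef_pos"],s["ft_force"])
E
```

```text
t: 28.35
eef_pos: [481.3, -36.8, 187.8]
tcp_rot: [2.018, 1.571, 2.045]
ft_force: [0.3, -0.3, -0.2]
opening: 0.007
28.45 [481.0915066  -36.75719658 186.91813537] [-0.13732331  0.15994728 -0.26108712]
```

View pics/fin.png

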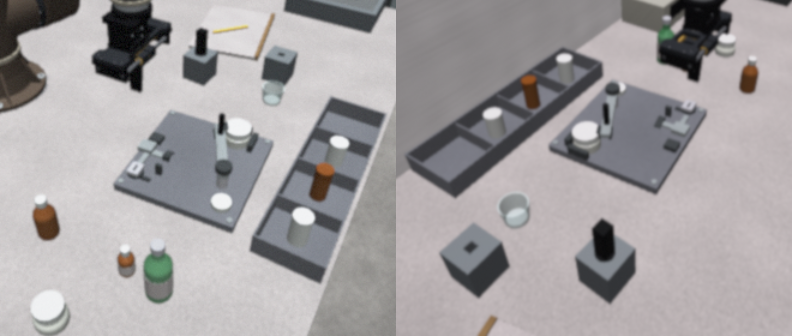

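The last pictures show the driver upright in its block, the selector at test, the arm against the jar, and the bystanders where they started.

```bash
python3 -c "
from cell import job
print(job.job_done())"
```

```text
the job is handed in; nothing more can be done
None
```

The impact test is done and handed in at about 28.5 s, inside the 72 s limit; no verdict was reported.

- **Selector:** I took the screwdriver from the nearest block and turned the selector clockwise. The wrist picture put it about 90° from safe, at its end stop. The selector was still at test in the last pictures.
- **Screwdriver:** It is back upright in its block with the disc seated. It had tilted slightly in the grip while turning, so I shifted the hand about 2 mm before lowering it. Setting it down pressed about 19 N for a moment.
- **Cocking:** I pulled the post with the fingers loosely around it, at about 9 N. I missed the sear's click. At about 1.26 rad the arm met the stop, and two small steps there took the measured pull to about 35 N along the arc (roughly 38 N in all) before I backed off. That is more than I would have liked given "without hauling hard". Letting back, the pull vanished, and with the hand off the arm stayed cocked.
- **Release:** I pressed the trigger pad about 8 mm (5–6 N) and the arm flew free. It now rests against the jar.

At the end the gripper was clear with no force on it, and nothing else on the bench appeared to have moved. No check failed; the contact force on the stop is the one point to note.

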